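# Moisture check of a batch of wooden blanks

### The arm

A 7-joint arm with a two-finger parallel gripper is mounted at the origin on the work surface. World frame = base frame: x ahead of the robot, y to its left, z up, the work surface at z = 0. Lengths are in mm, angles in rad, forces in N, time in s.
With the tool pointing down it reaches from about 425 to 975 mm from the base axis. Payload 16.7 kg.
Tool frame: the origin (TCP) lies midway between the tips of the shut fingers; the grasp point (between the pads) lies 19 mm behind it; x points along the fingers, y is the direction in which the jaws open and shut, and the axes are right-handed (so a half turn about x gives the same grasp; the last joint's range is limited). The gripper opens to 85 mm and grips with 20 to 120 N. Pads are 22 mm wide; open, the fingers measure 114 mm over their backs; the gripper's body (76 mm by 85 mm) begins 54 mm behind the grasp point. The pads swing forward as they close: fully open they stand 13 mm farther back than shut.
Start: joints at [-1.486, 0.426, 0.074, 1.606, -0.034, 1.111, -0.067], TCP at [156.389, 656.596, 231.302] pointing down, gripper open.
Joint ranges: [-2.85, 2.85], [-0.5, 2.14], [-1.23, 1.37], [0.21, 2.46], [-1.02, 4.16], [0.16, 2.05], [-2.73, 2.73]. Speed limits (rad/s): [1.89, 1.89, 2.39, 2.39, 3.01, 3.01, 3.01].

### API

Orientations are given as [roll, pitch, yaw] about the fixed x, y, z axes, in that order (R = Rz(yaw) Ry(pitch) Rx(roll)).
In Python, from workcell import robot gives the robot as it stands. The module is installed in compiled form; this text tells all that it offers.
- The arm moves only by the tool apply_moves, never from a script. Its argument "plan" is a list of rows, each a list of 3 entries, a list of its own where there are three numbers: the closure, from 0 (fully open) to 1 (shut), then the shift along the world's x, y, z in mm, then the turn, a rotation vector about the world's x, y, z in rad. A call has exactly 8 rows; each row shifts and turns the commanded pose from where the row before left it; what a row does not reach is not made up. A row lasts 1/12 s, in which the tool goes at most 41.7 mm and 7.16 degrees, less where a joint would pass 70% of its speed; a pose out of reach is approached as far as the arm can. A call with a gripper value outside its range is refused whole. The fingers move at their own pace and stop on an object; "grip_force" is the grip in N (left out, the last holds). Time passes only in rows, so rows that do not move let the fingers close, or fill a call up. It gives the time, the measured TCP pose, the force and the opening at its end, in the units of the state.
- robot.observe(): the state, without advancing time (a new reading comes with each control period).
- robot.snapshot(name): name is "scene" or "top" or "wrist"; returns the picture (480x640x3 uint8, blue, green, red); there is no depth.
- robot.get_calibration(name): a dict with "fx", "fy", "cx", "cy" (pixels), "R" (3x3) and "t" (3): a world point X has camera coordinates R X + t. Camera axes: x right, y down, z forward; pixel columns grow to the right and rows downward; lengths in mm; the calibration is good to about 2 mm. A picture is of the moment at which its call begins: read the wrist's pose just before it. get_calibration takes no time and is no camera call; for the wrist camera it gives the pose at the moment of the call.
- robot.hand_in(): hands the job in, once; it reports no verdict.
The state is a dict: "t": time; "q": joint angles; "qvel": joint speeds; "joint_efforts": joint torques, N m; "eef_pos": TCP position; "eef_rot": TCP orientation; "ft_force": force on the tool from outside, world axes, zero at the start; "wrist_torque": the same for the moment, N m; "opening": finger opening in mm.
Only numpy, scipy, OpenCV 4.12 (cv2) and the standard library are available. Lean on these libraries where they do the work, as an engineer would, in place of code of your own. Each camera call takes 0.05 s, during which the arm holds its last target.

### The job

Log the moisture of the ringed wooden blanks on the bench: press the logger's plunger fully down and let it up to open the batch, take the probe from its holder, and touch its sprung tip first on the middle of the logger's steel reference pad, then in the middle of the ring on every blank, from the longest blank to the shortest, and at last on the reference pad once more, each time pressing gently until the tip has sunk in about halfway and holding it there for half a second. Then stand the probe back in its holder, fully home, let go, and press the plunger fully down and release it once more to close the batch; leave the blanks lying flat about where they are and everything else alone.

Things in the scene. Friction and masses are not known exactly. Their poses are not given: they have to be found in the camera images.
- plunger_top (a point): Centre of the top of the logger's plunger: a black mushroom head, 34 mm across and 8 mm thick, on a steel stem; its top stands 26 mm above the logger's top face (76 mm above the bench) when up.
- plunger (a joint): How far the plunger is pressed down, in m: 0 up, 0.012 at its stop. A spring returns it (2 N to start, 7 N at the stop).
- logger: Moisture logger fixed to the bench: grey box 110 (x) x 130 (y) x 50 high, origin at the centre of its underside. On its top, at (-20, +35) mm, the steel reference pad; at (-20, -35) mm the plunger; a dark display along the +x edge.
- ref_pad (a point): Centre (black dot) of the top of the reference pad on the logger: a round steel disc 28 mm across and 4 mm thick; its top is 54 mm above the bench.
- holder_top (a point): Probe holder fixed to the bench: dark wooden block 85 x 85 x 75 mm high with one upright through-bore of 26 mm in its middle. This point is the centre of the bore's mouth, level with the block's top, 75 mm above the bench.
- probe: Hand probe (170 g) upright in the holder, z up. Origin on its axis at the underside of its black round flange (42 mm across, 10 thick), which rests on the holder's top. Above: square grey handle 26 x 26 mm, faces along x and y, 10 to 95 mm above the origin. Below: steel nose 18 mm thick (12 at its end) to 50 mm below, then the sprung 6 mm tip, ending 64 mm below.
- probe_tip (a joint): How far the probe's sprung tip is pushed into the nose, in m: 0 out, 0.009 fully in (1.5 N to start, 6 N fully in).
- tip_point (a point): The very end of the probe's tip: on the probe's axis, 64 mm below its origin when out.
- blank_a: Loose wooden blank, the longest of the five kinds (130 x 42 x 26 mm high, long side along its x), dark wax on its ends. Origin at the centre of its underside. May be absent.
- blank_a_ring (a point): Centre (dot) of the black ring, 22 mm across outside and 16 mm inside, drawn on top of blank_a, 43 mm from the middle towards its -x end, 26 mm above its underside.
- blank_b: Loose wooden blank, the second longest of the five kinds (110 x 36 x 14 mm high, long side along its x), dark wax on its ends. Origin at the centre of its underside. May be absent.
- blank_b_ring (a point): Centre (dot) of the black ring, 22 mm across outside and 16 mm inside, drawn on top of blank_b, 33 mm from the middle towards its -x end, 14 mm above its underside.
- blank_c: Loose wooden blank, the middle-length of the five kinds (90 x 44 x 34 mm high, long side along its x), dark wax on its ends. Origin at the centre of its underside. May be absent.
- blank_c_ring (a point): Centre (dot) of the black ring, 22 mm across outside and 16 mm inside, drawn on top of blank_c, 23 mm from the middle towards its -x end, 34 mm above its underside.
- blank_d: Loose wooden blank, the second shortest of the five kinds (70 x 44 x 22 mm high, long side along its x), dark wax on its ends. Origin at the centre of its underside. May be absent.
- blank_d_ring (a point): Centre (dot) of the black ring, 22 mm across outside and 16 mm inside, drawn on top of blank_d, 13 mm from the middle towards its -x end, 22 mm above its underside.
- blank_e: Loose wooden blank, the shortest of the five kinds (50 x 40 x 30 mm high, long side along its x), dark wax on its ends. Origin at the centre of its underside. May be absent.
- blank_e_ring (a point): Centre (dot) of the black ring, 22 mm across outside and 16 mm inside, drawn on top of blank_e, in the middle, 30 mm above its underside.
- sanding_block: Cork sanding block 95 x 50 x 28 mm without a ring, lying among the blanks. A bystander. Origin at its underside or middle.
- jar: Empty glass jar, 70 mm across, 90 mm high. A bystander. Origin at its underside or middle.
- glue: Yellow glue bottle, 56 mm across, 130 mm high. A bystander. Origin at its underside or middle.
- driver: Screwdriver, 200 mm long. A bystander. Origin at its underside or middle.
- mallet: Hammer lying on the bench. A bystander. Origin at its underside or middle.
- plane: Hand plane, 170 x 50 mm, 80 mm high. A bystander. Origin at its underside or middle.
Mind the look-alikes: they are no part of the job. Leave any blue look-alike of the probe alone. What is shaped like the logger but orange is not meant.

How it is judged:
By the outcome, as a careful person would: the job done as asked, in the order asked, and still so for the second after the job is handed in, with the robot touching nothing.
Of blank_a, blank_b, blank_c, blank_d, blank_e only 3 to 5 are there at a start; the rules pass over those that are not, and their reading is None.
At some moment in a run one of blank_a, blank_b, blank_c, blank_d, blank_e may be knocked a few centimetres aside while the robot is not near it.
It also fails if it takes over 192 s, if anything falls off the work surface, if the arm or the gripper's body presses on something with over 40 N, if the wrist force passes 120 N, or if a joint passes its speed limit or range.

## Working session

There is one attempt and no reset: what is moved stays moved. The work goes in short steps, Python scripts to look and compute and a tool call to move; the robot and the scene stay as the last step left them, time stands still between calls to the robot, and variables do not carry over. Pictures are saved under pics/ and viewed, and the job is handed in when it is done.

Besides the shell and the picture viewer there is one more tool, called after "Request:" in YAML: its name, and indented under it one key for each argument. apply_moves: Moves the arm, as the interface text tells. Its arguments: {"type":"object","properties":{"plan":{"type":"array"},"grip_force":{"type":"number"}},"required":["plan"]}

```bash
mkdir -p pics; cat > h.py <<'E'
import numpy as np, cv2
from workcell import robot
def snap(n,f):
    c=robot.get_calibration(n); im=robot.snapshot(n); cv2.imwrite('pics/'+f+'.png',im); np.save('pics/'+f+'.npy',np.array([c],dtype=object),allow_pickle=True); return im,c
def load(f):
    return cv2.imread('pics/'+f+'.png'), np.load('pics/'+f+'.npy',allow_pickle=True)[0]
def ray(c,u,v,z):
    R=np.array(c['R']);t=np.array(c['t']); d=R.T@np.array([(u-c['cx'])/c['fx'],(v-c['cy'])/c['fy'],1]); o=-R.T@t
    return o+d*(z-o[2])/d[2]
def proj(c,X):
    p=np.array(c['R'])@np.array(X)+np.array(c['t']); return np.array([c['fx']*p[0]/p[2]+c['cx'],c['fy']*p[1]/p[2]+c['cy']])
E
python3 - <<'E'
from h import *
np.set_printoptions(precision=3,suppress=True)
s=robot.observe()
for k in s: print(k,np.round(s[k],3))
for n in ['scene','top','wrist']:
    im,c=snap(n,n+'0'); print(n,c['fx'],-np.array(c['R']).T@c['t'],np.array(c['R'])[2])
E
```

```text
t 0.0
q [-1.486  0.427  0.074  1.607 -0.034  1.111 -0.067]
qvel [ 0.001 -0.    -0.001  0.001  0.    -0.001  0.   ]
joint_efforts [ -0.001 -94.986   3.761 -46.353   0.019   0.01    0.   ]
eef_pos [156.287 656.216 230.568]
eef_rot [-1.525  1.569 -1.759]
ft_force [-0.087  0.123 -0.192]
wrist_torque [0.027 0.007 0.001]
opening 85.689
scene 562.3046708471184 [1343.161  879.055  854.388] [-0.555 -0.635 -0.538]
top 532.5110855660756 [ 432.52   -10.215 1299.927] [ 0.07  -0.005 -0.998]
wrist 345.7874410346544 [ 74.28  675.941 372.718] [ 0.312 -0.073 -0.947]
```

View pics/scene0.png

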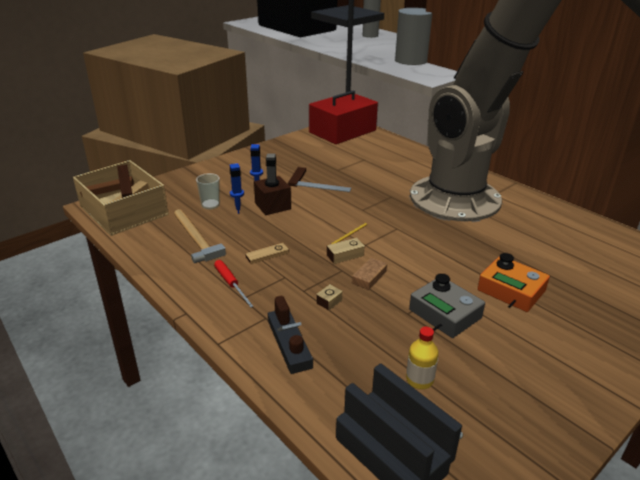

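View pics/top0.png

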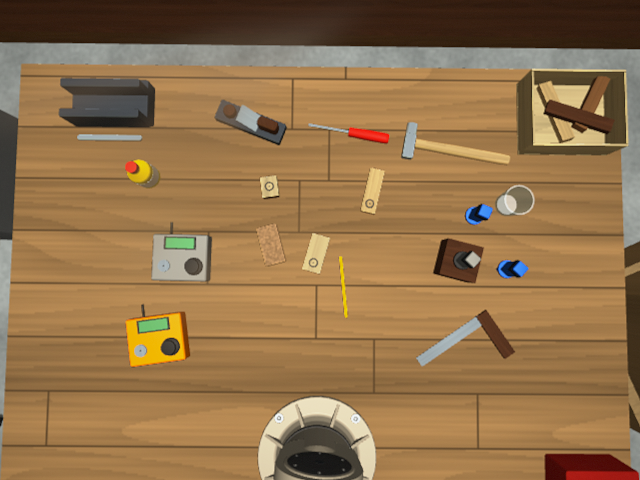

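View pics/wrist0.png

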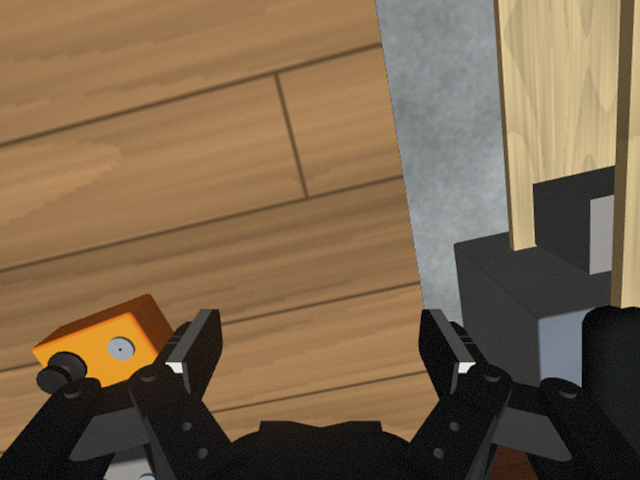

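The scene shows a grey logger at top view (182,257) and an orange look-alike at (157,338). The grey probe stands in the dark holder at (460,260), with blue look-alikes at (478,213) and (512,268). There are three ringed blanks, at (269,187), (373,190) and (316,253). I'll enlarge these.

```bash
python3 - <<'E'
from h import *
im,c=load('top0')
a=cv2.resize(im[150:300,230:400],None,fx=3.5,fy=3.5,interpolation=cv2.INTER_CUBIC)
b=cv2.resize(im[190:300,420:540],None,fx=3,fy=3,interpolation=cv2.INTER_CUBIC)
d=cv2.resize(im[220:295,140:225],None,fx=4,fy=4,interpolation=cv2.INTER_CUBIC)
cv2.imwrite('pics/c1.png',a)
o=np.zeros((340,720,3),np.uint8); o[:330,:360]=b; o[:300,370:710]=d; cv2.imwrite('pics/c2.png',o)
print(a.shape)
s,cs=load('scene0')
cv2.imwrite('pics/c3.png',cv2.resize(s[130:330,220:520],None,fx=2.6,fy=2.6,interpolation=cv2.INTER_CUBIC))
E
```

```text
(525, 595, 3)
```

View pics/c1.png

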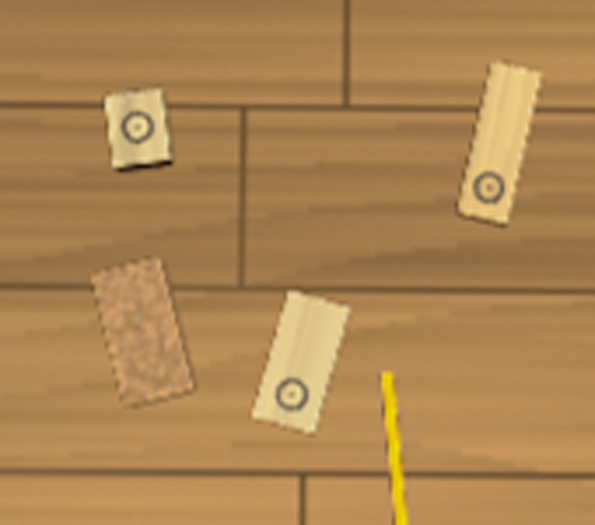

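View pics/c2.png

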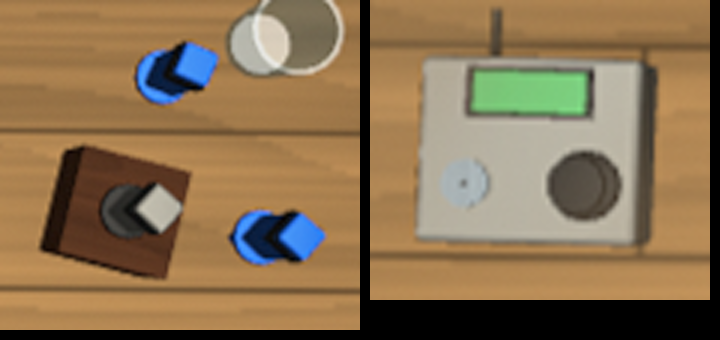

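View pics/c3.png

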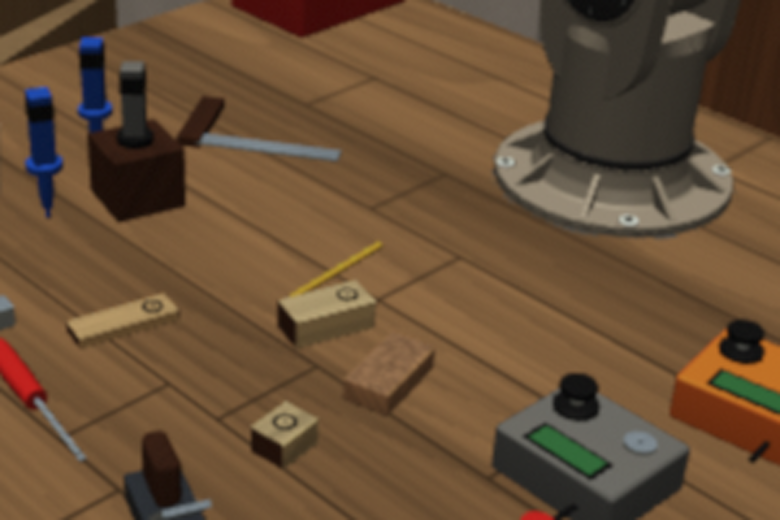

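```bash
cat > meas.py <<'E'
from h import *
def rings(im,boxes):
    out=[]
    g=cv2.cvtColor(im,cv2.COLOR_BGR2GRAY)
    for (u,v,h) in boxes:
        p=cv2.resize(g[v-h:v+h,u-h:u+h],None,fx=8,fy=8,interpolation=cv2.INTER_CUBIC)
        best=None
        for th in range(70,170,5):
            cs,hi=cv2.findContours((p<th).astype(np.uint8),cv2.RETR_CCOMP,cv2.CHAIN_APPROX_NONE)
            for k,cc in enumerate(cs):
                if hi[0][k][2]<0 or len(cc)<20: continue
                (x,y),(a,b),_=cv2.fitEllipse(cc)
                if min(a,b)/max(a,b)<0.55 or not 30<max(a,b)<8*h*1.5: continue
                q=abs(x-8*h)+abs(y-8*h)
                if best is None or q<best[0]: best=(q,u-h+(x+.5)/8-.5,v-h+(y+.5)/8-.5,a/8,b/8,th)
        out.append(best)
    return out
E
python3 - <<'E'
from meas import *
im,c=load('top0')
for b,z,n in zip(rings(im,[(370,204,9),(313,263,9),(269,186,9)]),[14,34,30],'bce'):
    print(n,b, ray(c,b[1],b[2],z) if b else None)
# blobs: blanks, logger top, pad, plunger, handle
hsv=cv2.cvtColor(im,cv2.COLOR_BGR2HSV)
def corner(n,cr,z):
    x,y=cr; 
def p(n,u,v,z): print(n,np.round(ray(c,u,v,z),1))
# crops: c1 px = 230+u/3.5,150+v/3.5
for n,pts,z in [('b',[(492,62),(541,73),(508,226),(458,212)],14),('c',[(290,291),(350,307),(315,433),(252,416)],34),('e',[(105,96),(162,89),(172,163),(117,170)],30),('sand',[(92,273),(160,258),(195,389),(128,407)],28)]:
    q=[ray(c,230+(u+.5)/3.5-.5,150+(v+.5)/3.5-.5,z)[:2] for u,v in pts]
    print(n,np.round(q,0).tolist(),[round(float(np.linalg.norm(q[i]-q[(i+1)%4])),0) for i in range(4)])
for n,u,v,z in [('pad',464,183,54),('plung',582,185,76)]:
    p(n,140+(u-370+.5)/4-.5,220+(v+.5)/4-.5,z)
for n,u,v in [('l1',425,60),('l2',642,60),('l3',634,241),('l4',416,240)]: p(n,140+(u-370)/4,220+v/4,50)
for n,u,v in [('h1',86,146),('h2',190,172),('h3',166,277),('h4',62,250)]: p(n,420+u/3,190+v/3,75)
for n,u,v in [('g1',154,183),('g2',183,210),('g3',158,234),('g4',131,205)]: p(n,420+u/3,190+v/3,170)
E
```

```text
b (5.021705627441406, 369.25319480895996, 203.24409198760986, 8.144133567810059, 8.482819557189941, 125) [ 600.82991876 -122.17825437   14.        ]
c (5.605964660644531, 312.96448135375977, 262.2637357711792, 9.294918060302734, 9.4688138961792, 155) [455.9707199  12.9394416  34.       ]
e (3.6320724487304688, 268.71113109588623, 185.86787796020508, 9.785197257995605, 9.8574800491333, 165) [638.66502638 121.19400865  30.        ]
b [[689.0, -124.0], [682.0, -159.0], [574.0, -136.0], [584.0, -101.0]] [35.0, 110.0, 36.0, 108.0]
c [[526.0, 15.0], [516.0, -26.0], [430.0, -3.0], [441.0, 40.0]] [42.0, 89.0, 44.0, 89.0]
e [[660.0, 143.0], [665.0, 104.0], [614.0, 97.0], [609.0, 134.0]] [39.0, 52.0, 38.0, 52.0]
sand [[538.0, 150.0], [548.0, 104.0], [459.0, 79.0], [446.0, 124.0]] [48.0, 93.0, 47.0, 95.0]
pad [445.5 361.9  54. ]
plung [444.7 287.8  76. ]
l1 [516.6 387.1  50. ]
l2 [517.7 259.9  50. ]
l3 [411.7 262.1  50. ]
l4 [411.2 389.2  50. ]
h1 [ 512.2 -300.4   75. ]
h2 [ 492.8 -380.3   75. ]
h3 [ 412.2 -360.9   75. ]
h4 [ 432.2 -281.4   75. ]
g1 [ 480.1 -326.   170. ]
g2 [ 461.2 -346.3  170. ]
g3 [ 444.1 -328.4  170. ]
g4 [ 464.4 -309.5  170. ]
```

```bash
cat >> h.py <<'E'
from scipy.spatial.transform import Rotation as Ro
np.set_printoptions(precision=2,suppress=True)
def st():
    s=robot.observe(); r=Ro.from_euler('xyz',s['eef_rot']); R=r.as_matrix()
    print('t %.2f'%s['t'],'p',np.array(s['eef_pos']),'x',np.round(R[:,0],3),'yaw_y deg %.2f'%np.degrees(np.arctan2(R[1,1],R[0,1])),'F',np.array(s['ft_force']),'open %.1f'%s['opening'],'q',np.array(s['q'])); return s
E
python3 -c "
from h import *
st()"
```

```text
t 0.15 p [156.32 656.34 230.78] x [-0. -0. -1.] yaw_y deg 76.60 F [-1.1  -0.09 -0.17] open 85.3 q [-1.49  0.43  0.07  1.61 -0.03  1.11 -0.07]
```

Request:
apply_moves:
  plan:
    - [1,[24,-30,0],[0,0,0]]
    - [1,[24,-30,0],[0,0,0]]
    - [1,[24,-30,0],[0,0,0]]
    - [1,[24,-30,0],[0,0,0]]
    - [1,[24,-30,0],[0,0,0]]
    - [1,[24,-30,0],[0,0,0]]
    - [1,[24,-30,0],[0,0,0]]
    - [1,[24,-30,0],[0,0,0]]
  grip_force: 40

```text
t: 0.82
eef_pos: [349.2, 414.9, 231.3]
eef_rot: [-3.072, 1.571, 2.977]
ft_force: [1.7, 0.1, -0.4]
opening: -0.1
```

Request:
apply_moves:
  plan:
    - [1,[16,-20,0],[0,0,0]]
    - [1,[16,-20,0],[0,0,0]]
    - [1,[16,-20,0],[0,0,0]]
    - [1,[16,-20,0],[0,0,0]]
    - [1,[16,-20,0],[0,0,0]]
    - [1,[16,-20,0],[0,0,0]]
    - [1,[0,-7,-10],[0,0,0]]
    - [1,[0,0,0],[0,0,0]]

```text
t: 1.48
eef_pos: [444.6, 287.1, 220.0]
eef_rot: [-1.974, 1.569, -2.211]
ft_force: [-1.1, -0.4, -0.8]
opening: 0.0
```

```bash
python3 -c "
from h import *
st(); snap('wrist','w1')"
```

```text
t 1.48 p [444.57 287.14 219.97] x [-0. -0. -1.] yaw_y deg 76.42 F [-1.08 -0.42 -0.83] open 0.0 q [-0.94  0.2   0.28  1.96 -0.07  0.99  0.71]
```

View pics/w1.png

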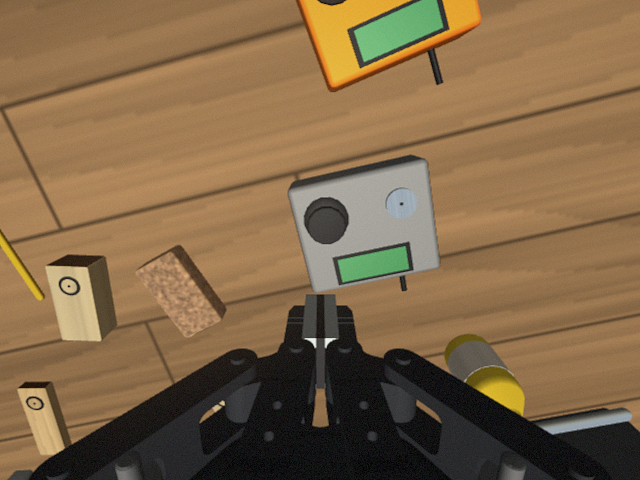

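```bash
python3 - <<'E'
from meas import *
im,c=load('w1')
cv2.imwrite('pics/w1c.png',cv2.resize(im[180:260,290:440],None,fx=5,fy=5,interpolation=cv2.INTER_CUBIC))
print('pad',ray(c,402,204,54),'pl',ray(c,327,217,76))
for b,z,n in zip(rings(im,[(69,286,14),(36,404,12)]),[34,14],'cb'): print(n,b, ray(c,b[1],b[2],z) if b else None)
print([np.linalg.norm(ray(c,u1,v1,34)-ray(c,u2,v2,34)) for u1,v1,u2,v2 in [(47,263,84,265)]])
E
```

```text
pad [445.9  363.51  54.  ] pl [436.14 295.52  76.  ]
c None None
b (15.109375, 34.483625411987305, 402.7527027130127, 12.476052284240723, 17.955671310424805, 90) [ 600.42 -120.34   14.  ]
[np.float64(37.41693237684151)]
```

View pics/w1c.png

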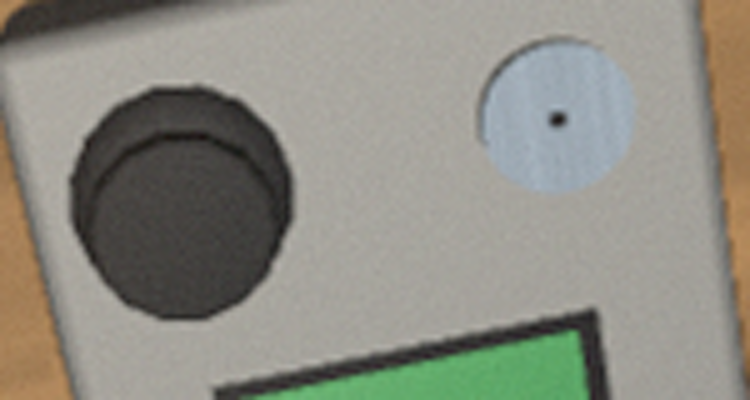

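```bash
python3 - <<'E'
from meas import *
im,c=load('w1')
print('pad',ray(c,290+558.5/5,180+119.5/5,54),'pl',ray(c,326.8,225.2,76), -np.array(c['R']).T@c['t'])
E
```

```text
pad [445.74 363.26  54.  ] pl [443.17 293.7   76.  ] [362.76 307.15 362.1 ]
```

Request:
apply_moves:
  plan:
    - [1,[0,4,-35],[0,0,0]]
    - [1,[0,0,-35],[0,0,0]]
    - [1,[0,0,-35],[0,0,0]]
    - [1,[0,0,-30],[0,0,0]]
    - [1,[0,0,-9],[0,0,0]]
    - [1,[0,0,-6],[0,0,0]]
    - [1,[0,0,-5],[0,0,0]]
    - [1,[0,0,0],[0,0,0]]

```text
t: 2.2
eef_pos: [444.2, 294.4, 66.9]
eef_rot: [1.95, 1.57, 1.716]
ft_force: [-3.7, -0.3, 5.7]
opening: 0.2
```

```bash
python3 -c "
from h import *
st()"
```

```text
t 2.20 p [444.24 294.44  66.95] x [-0.  0. -1.] yaw_y deg 76.64 F [-3.72 -0.29  5.69] open 0.2 q [-0.9   0.42  0.23  2.07 -0.15  0.67  0.78]
```

Request:
apply_moves:
  plan:
    - [1,[0,-1,-2],[0,0,0]]
    - [1,[0,0,-2],[0,0,0]]
    - [1,[0,0,-1],[0,0,0]]
    - [1,[0,0,-1],[0,0,0]]
    - [1,[0,0,0],[0,0,0]]
    - [1,[0,0,0],[0,0,0]]
    - [1,[0,0,0],[0,0,0]]
    - [1,[0,0,0],[0,0,0]]

```text
t: 2.87
eef_pos: [445.2, 294.2, 63.6]
eef_rot: [1.295, 1.567, 1.061]
ft_force: [-12.4, -4.1, 34.1]
opening: -0.2
```

Request:
apply_moves:
  plan:
    - [1,[0,0,8],[0,0,0]]
    - [1,[0,0,12],[0,0,0]]
    - [0.4,[0,0,30],[0,0,0]]
    - [0.4,[0,-5,35],[0,0,0]]
    - [0.4,[0,-15,35],[0,0,-0.1]]
    - [0.4,[0,-25,30],[0,0,-0.1]]
    - [0.4,[0,-36,25],[0,0,-0.1]]
    - [0.4,[0,-38,15],[0,0,-0.1]]

```text
t: 3.53
eef_pos: [445.4, 175.5, 253.3]
eef_rot: [1.368, 1.565, 0.731]
ft_force: [0.8, -0.1, 0.0]
opening: 51.0
```

Request:
apply_moves:
  plan:
    - [0.4,[0,-38,0],[0,0,-0.05]]
    - [0.4,[2,-38,0],[0,0,-0.1]]
    - [0.4,[2,-38,0],[0,0,0]]
    - [0.4,[2,-38,0],[0,0,0]]
    - [0.4,[2,-38,0],[0,0,0]]
    - [0.4,[2,-38,0],[0,0,0]]
    - [0.4,[0,-38,0],[0,0,0]]
    - [0.4,[0,-34,0],[0,0,0]]

```text
t: 4.2
eef_pos: [454.6, -127.1, 250.9]
eef_rot: [1.097, 1.567, 0.313]
ft_force: [0.5, 0.5, 0.1]
opening: 51.0
```

```bash
python3 -c "
from h import *
st(); snap('wrist','w2')"
```

```text
t 4.20 p [ 454.58 -127.13  250.91] x [ 0.  0. -1.] yaw_y deg 45.04 F [0.45 0.52 0.06] open 51.0 q [-0.54  0.06  0.72  2.06 -0.05  1.04  0.99]
```

View pics/w2.png

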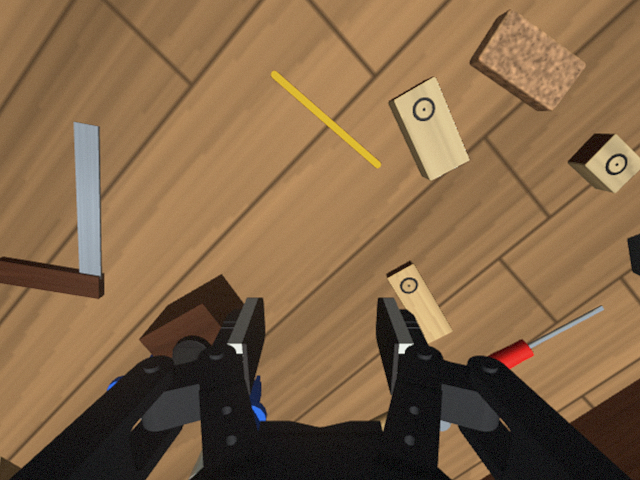

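```bash
python3 - <<'E'
from meas import *
im,c=load('w2')
for b,z,n in zip(rings(im,[(424,110,16),(409,286,14),(617,164,16)]),[34,14,30],'cbe'): print(n,b, ray(c,b[1],b[2],z) if b else None)
for n,u,v,z in [('c',424,110,34),('b',409,286,14),('e',617,164,30)]: print(n,ray(c,u,v,z))
E
```

```text
c (7.065330505371094, 423.3186731338501, 108.92316055297852, 20.563745498657227, 23.29479217529297, 75) [455.62  13.83  34.  ]
b (4.9319000244140625, 408.4785919189453, 285.02992057800293, 16.723527908325195, 18.98564910888672, 160) [ 600.71 -121.31   14.  ]
e (7.336433410644531, 616.0237894058228, 163.94084358215332, 18.104934692382812, 23.955360412597656, 90) [638.36 122.07  30.  ]
c [456.85  13.68  34.  ]
b [ 602.15 -121.7    14.  ]
e [639.13 122.76  30.  ]
```

Request:
apply_moves:
  plan:
    - [0.4,[8,-35,0],[0,0,0]]
    - [0.4,[8,-35,0],[0,0,0]]
    - [0.4,[8,-35,0],[0,0,0]]
    - [0.4,[8,-35,0],[0,0,0]]
    - [0.4,[8,-35,0],[0,0,0]]
    - [0.4,[8,-35,0],[0,0,0]]
    - [0.4,[8,-35,0],[0,0,0]]
    - [0.4,[4,-8,0],[0,0,0]]

```text
t: 4.92
eef_pos: [514.2, -383.0, 250.8]
eef_rot: [-0.242, 1.567, -1.03]
ft_force: [-0.5, 1.3, -0.2]
opening: 50.7
```

```bash
python3 -c "
from h import *
st(); snap('wrist','w3')"
```

```text
t 4.92 p [ 514.19 -383.    250.79] x [ 0. -0. -1.] yaw_y deg 44.88 F [-0.5   1.28 -0.19] open 50.7 q [-0.03  0.44  0.78  1.7  -0.34  1.14  1.63]
```

View pics/w3.png

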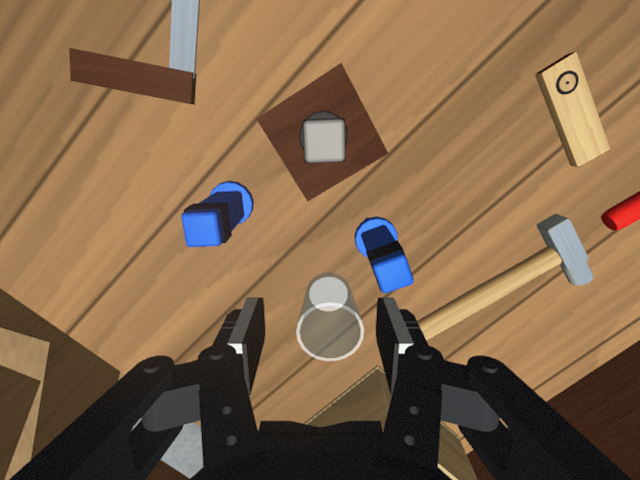

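```bash
python3 - <<'E'
from meas import *
im,c=load('w3')
hsv=cv2.cvtColor(im,cv2.COLOR_BGR2HSV)
m=((hsv[...,1]<40)&(hsv[...,2]>130)).astype(np.uint8); m[:100]=0;m[180:]=0;m[:,:280]=0;m[:,370:]=0
m=cv2.morphologyEx(m,cv2.MORPH_OPEN,np.ones((3,3)))
cs,_=cv2.findContours(m,cv2.RETR_EXTERNAL,cv2.CHAIN_APPROX_NONE)
cc=max(cs,key=cv2.contourArea); r=cv2.minAreaRect(cc); print(r,hsv[140,325])
bx=cv2.boxPoints(r); w=np.array([ray(c,u,v,170)[:2] for u,v in bx]); print(w,w.mean(0)); d=np.roll(w,-1,0)-w; print(np.linalg.norm(d,axis=1),np.degrees(np.arctan2(d[:,1],d[:,0]))%90)
h=np.array([ray(c,u,v,75)[:2] for u,v in [(342,64),(387,154),(307,200),(258,123)]]); print('holder',h,h.mean(0))
cv2.imwrite('pics/w3c.png',cv2.resize(im[55:205,250:400],None,fx=4,fy=4,interpolation=cv2.INTER_CUBIC))
E
```

```text
((324.0, 141.0), (40.0, 38.0), 90.0) [ 20  16 191]
[[ 446.29 -328.87]
 [ 462.64 -312.57]
 [ 479.79 -329.05]
 [ 462.84 -345.95]] [ 462.89 -329.11]
[23.09 23.79 23.93 23.78] [44.91 46.14 44.91 44.11]
holder [[ 433.76 -277.58]
 [ 514.27 -299.32]
 [ 492.73 -379.63]
 [ 415.29 -361.03]] [ 464.01 -329.39]
```

View pics/w3c.png

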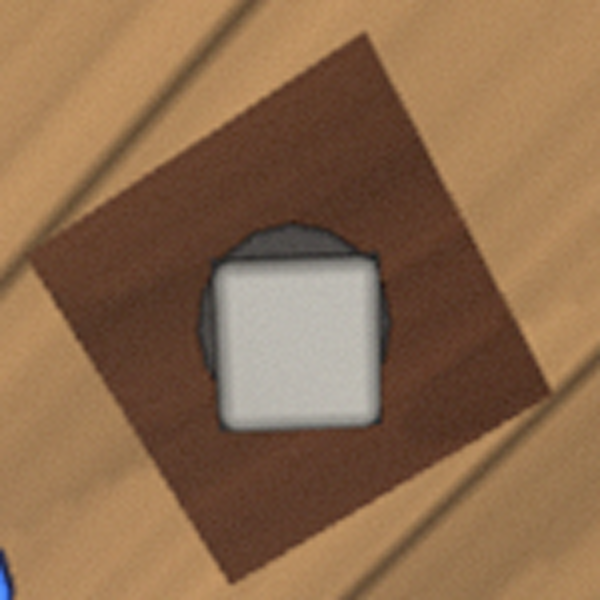

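Request:
apply_moves:
  plan:
    - [0.4,[-25,27,0],[0,0,0]]
    - [0.4,[-26,27,0],[0,0,0]]
    - [0.4,[0,0,0],[0,0,0]]
    - [0.4,[0,0,-15],[0,0,0]]
    - [0.4,[0,0,-15],[0,0,0]]
    - [0.4,[0,0,-15],[0,0,0]]
    - [0.4,[0,0,0],[0,0,0]]
    - [0.4,[0,0,0],[0,0,0]]

```text
t: 5.63
eef_pos: [463.6, -323.2, 204.9]
eef_rot: [1.485, 1.57, 0.701]
ft_force: [-0.4, -0.2, -0.1]
opening: 51.1
```

```bash
python3 -c "
from h import *
st()"
```

```text
t 5.63 p [ 463.58 -323.15  204.92] x [ 0.  0. -1.] yaw_y deg 45.11 F [-0.36 -0.22 -0.13] open 51.1 q [-0.14  0.35  0.8   1.92 -0.3   0.99  1.58]
```

Request:
apply_moves:
  plan:
    - [0.4,[-0.5,-6,0],[0,0,0]]
    - [0.4,[0,0,0],[0,0,0]]
    - [0.4,[0,0,-15],[0,0,0]]
    - [0.4,[0,0,-20],[0,0,0]]
    - [0.4,[0,0,-20],[0,0,0]]
    - [0.4,[0,0,-20],[0,0,0]]
    - [0.4,[0,0,-12],[0,0,0]]
    - [0.4,[0,0,0],[0,0,0]]

```text
t: 6.3
eef_pos: [462.2, -329.3, 115.6]
eef_rot: [-2.702, 1.568, 2.797]
ft_force: [-0.1, 1.1, 0.3]
opening: 51.2
```

```bash
python3 -c "
from h import *
st();snap('wrist','w4')"
```

```text
t 6.30 p [ 462.17 -329.3   115.59] x [-0.  0. -1.] yaw_y deg 45.08 F [-0.13  1.08  0.33] open 51.2 q [-0.05  0.48  0.71  1.98 -0.42  0.83  1.68]
```

View pics/w4.png

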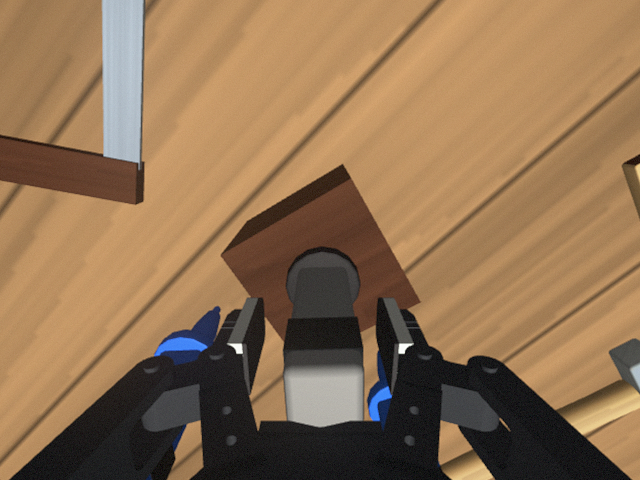

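The handle (320,340) is centred between the pads, so I'm closing on it.

Request:
apply_moves:
  plan:
    - [0.6,[0,0,0],[0,0,0]]
    - [0.7,[0,0,0],[0,0,0]]
    - [0.8,[0,0,0],[0,0,0]]
    - [1,[0,0,0],[0,0,0]]
    - [1,[0,0,0],[0,0,0]]
    - [1,[0,0,0],[0,0,0]]
    - [1,[0,0,0],[0,0,0]]
    - [1,[0,0,0],[0,0,0]]
  grip_force: 60

```text
t: 7.02
eef_pos: [463.5, -330.0, 118.3]
eef_rot: [0.457, 1.569, -0.327]
ft_force: [-1.1, 0.6, 7.0]
opening: 25.4
```

```bash
python3 -c "
from h import *
st()"
```

```text
t 7.02 p [ 463.46 -330.05  118.34] x [ 0. -0. -1.] yaw_y deg 45.09 F [-1.12  0.65  7.03] open 25.4 q [-0.05  0.47  0.72  1.98 -0.41  0.84  1.68]
```

Request:
apply_moves:
  plan:
    - [1,[0,0,8],[0,0,0]]
    - [1,[0,0,15],[0,0,0]]
    - [1,[0,0,20],[0,0,0]]
    - [1,[0,0,25],[0,0,0]]
    - [1,[0,0,25],[0,0,0]]
    - [1,[0,0,15],[0,0,0]]
    - [1,[0,0,0],[0,0,0]]
    - [1,[0,0,0],[0,0,0]]

```text
t: 7.68
eef_pos: [463.3, -329.6, 226.2]
eef_rot: [0.674, 1.569, -0.11]
ft_force: [0.7, 0.3, -2.3]
opening: 25.6
```

```bash
python3 -c "
from h import *
st();snap('wrist','w5')
im,c=snap('scene','s5')
cv2.imwrite('pics/s5c.png',cv2.resize(im[60:240,180:360],None,fx=3,fy=3,interpolation=cv2.INTER_CUBIC))"
```

```text
t 7.68 p [ 463.27 -329.64  226.16] x [ 0. -0. -1.] yaw_y deg 45.11 F [ 0.72  0.26 -2.31] open 25.6 q [-0.15  0.33  0.81  1.89 -0.28  1.04  1.57]
```

View pics/s5c.png

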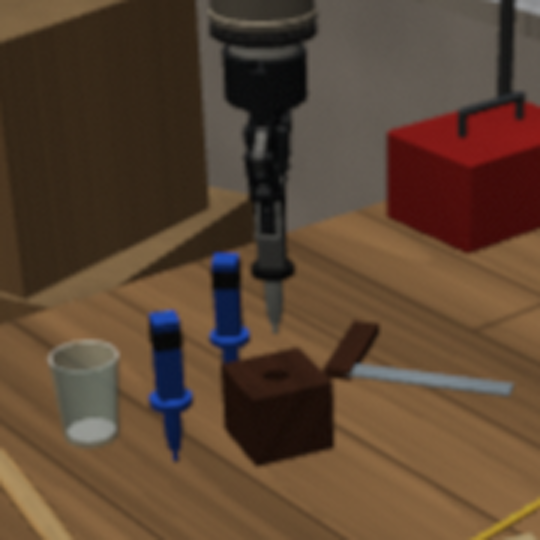

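View pics/w5.png

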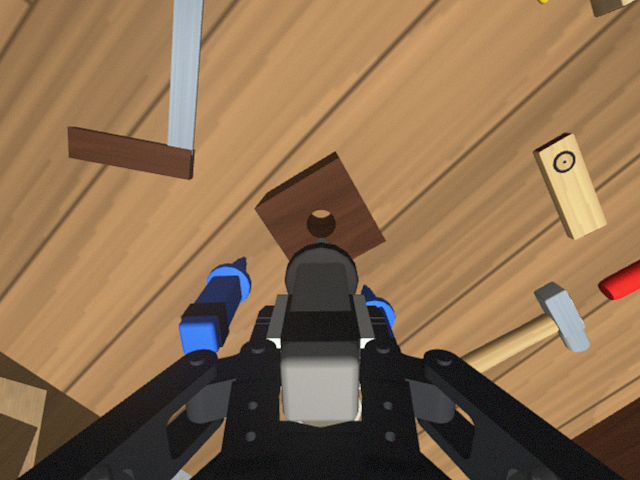

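```bash
python3 - <<'E'
from h import *
_,c=load('w5'); _,s=load('s5')
print('bore',ray(c,321.5,223.5,75))
for dz in (-107,): print('exp tip',proj(s,[463.3,-329.6,226.2+dz]),'meas',180+276/3,60+333/3)
print('flange ctr exp',proj(s,[463.3,-329.6,226.2-43+5]),'meas',180+273/3,60+268/3, 'in wrist',proj(c,[463.3,-329.6,226.2-43+10]))
print('1mm',proj(s,[463.3,-329.6,118]))
print('bore scene', ray(s,180+275/3,60+376/3,75))
E
```

```text
bore [ 462.44 -327.51   75.  ]
exp tip [271.03 170.27] meas 272.0 171.0
flange ctr exp [270.09 148.58] meas 271.0 149.33333333333331 in wrist [321.39 284.49]
1mm [271.05 170.64]
bore scene [ 469.61 -321.     75.  ]
```

Request:
apply_moves:
  plan:
    - [1,[0,20,0],[0,0,0]]
    - [1,[-1,36,0],[0,0,0]]
    - [1,[-1,38,0],[0,0,0]]
    - [1,[-1,38,0],[0,0,0]]
    - [1,[-1,38,0],[0,0,0]]
    - [1,[-1,38,0],[0,0,0]]
    - [1,[-1,38,0],[0,0,0]]
    - [1,[-1,38,0],[0,0,0]]

```text
t: 8.45
eef_pos: [454.9, -43.9, 224.5]
eef_rot: [-2.137, 1.57, -2.921]
ft_force: [1.6, -0.8, -1.7]
opening: 25.3
```

Request:
apply_moves:
  plan:
    - [1,[-1,38,0],[0,0,0]]
    - [1,[-1,38,0],[0,0,0]]
    - [1,[-1,38,0],[0,0,0]]
    - [1,[-1,38,0],[0,0,0]]
    - [1,[-1,38,0],[0,0,0]]
    - [1,[-1,38,0],[0,0,0]]
    - [1,[-1,38,0],[0,0,0]]
    - [1,[-1,38,0],[0,0,0]]

```text
t: 9.12
eef_pos: [447.0, 259.9, 224.1]
eef_rot: [-1.749, 1.569, -2.532]
ft_force: [0.2, -0.2, -1.9]
opening: 25.5
```

Request:
apply_moves:
  plan:
    - [1,[-1,38,0],[0,0,0]]
    - [1,[-1,32,0],[0,0,0]]
    - [1,[0,20,0],[0,0,0]]
    - [1,[0,8,0],[0,0,0]]
    - [1,[0,0,-15],[0,0,0]]
    - [1,[0,0,-15],[0,0,0]]
    - [1,[0,0,0],[0,0,0]]
    - [1,[0,0,0],[0,0,0]]

```text
t: 9.78
eef_pos: [445.6, 355.2, 194.2]
eef_rot: [-1.411, 1.568, -2.196]
ft_force: [-0.8, -0.4, -2.1]
opening: 25.2
```

```bash
python3 -c "
from h import *
st();snap('wrist','w6');snap('top','t6')
im,c=snap('scene','s6')
cv2.imwrite('pics/s6c.png',cv2.resize(im[150:330,400:600],None,fx=3,fy=3,interpolation=cv2.INTER_CUBIC))"
```

```text
t 9.78 p [445.59 355.23 194.19] x [-0. -0. -1.] yaw_y deg 45.04 F [-0.78 -0.45 -2.15] open 25.2 q [-1.13  0.31  0.42  1.9  -0.15  0.96  0.14]
```

View pics/s6c.png

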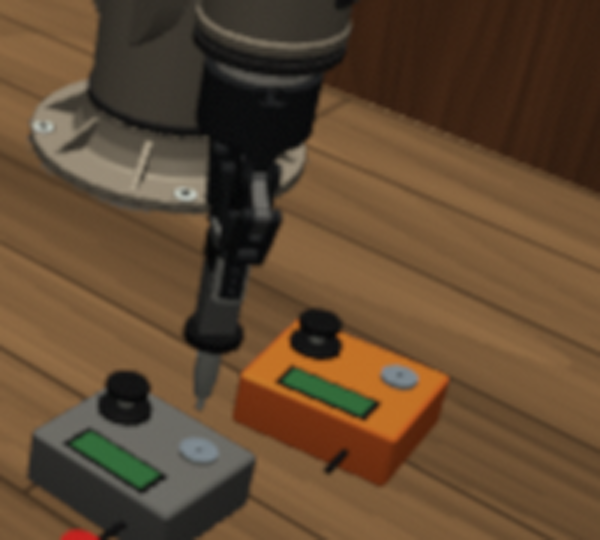

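View pics/w6.png

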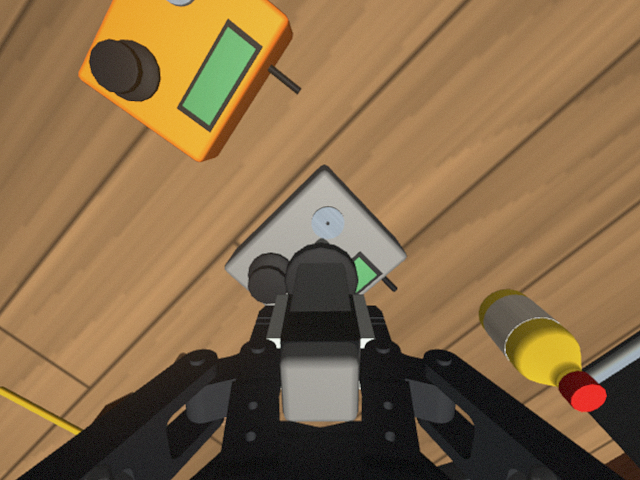

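View pics/t6.png

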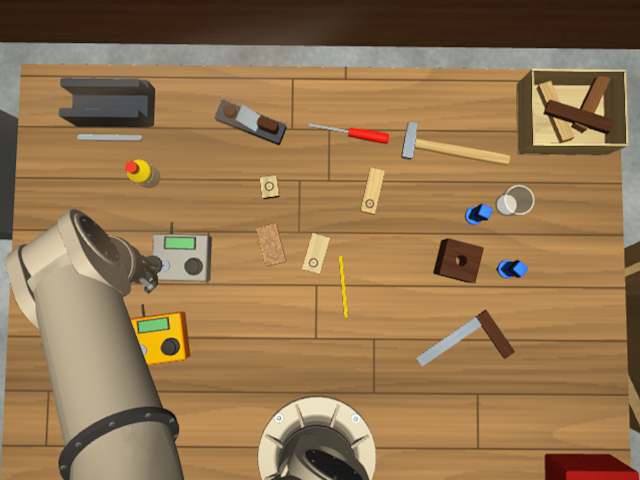

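```bash
python3 - <<'E'
from h import *
im,c=load('w6'); _,s=load('s6')
print('pad',ray(c,327.3,223,54), 'tip exp px',proj(c,[445.6,355.2,87]),'scene tip exp',proj(s,[445.6,355.2,87]),'meas',400+201/3,150+405/3)
print('scene pad',ray(s,400+199/3,150+451/3,54))
cv2.imwrite('pics/w6c.png',cv2.resize(im[160:280,260:400],None,fx=5,fy=5,interpolation=cv2.INTER_CUBIC))
E
```

```text
pad [445.17 362.93  54.  ] tip exp px [321.27 241.94] scene tip exp [465.5  285.86] meas 467.0 285.0
scene pad [448.67 365.59  54.  ]
```

View pics/w6c.png

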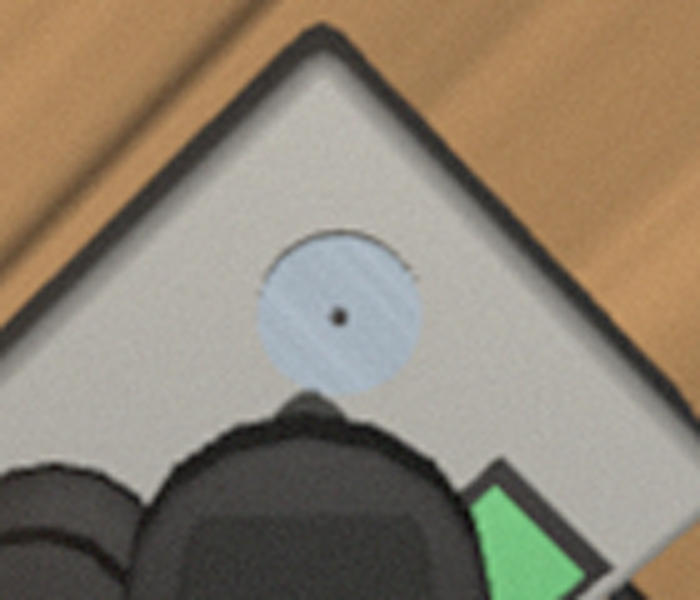

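Request:
apply_moves:
  plan:
    - [1,[0,7.3,0],[0,0,0]]
    - [1,[0,0,-14],[0,0,0]]
    - [1,[0,0,-14],[0,0,0]]
    - [1,[0,0,0],[0,0,0]]
    - [1,[0,0,0],[0,0,0]]
    - [1,[0,0,0],[0,0,0]]
    - [1,[0,0,0],[0,0,0]]
    - [1,[0,0,0],[0,0,0]]

```text
t: 10.6
eef_pos: [446.2, 364.0, 167.9]
eef_rot: [1.769, 1.57, 0.985]
ft_force: [-0.4, -0.6, -2.5]
opening: 25.5
```

```bash
python3 -c "
from h import *
st();
im,c=snap('scene','s7');print(proj(c,[445.5,362.8,58]))
cv2.imwrite('pics/s7c.png',cv2.resize(im[230:330,420:520],None,fx=6,fy=6,interpolation=cv2.INTER_CUBIC));im,c=snap('wrist','w7')
cv2.imwrite('pics/w7c.png',cv2.resize(im[160:280,260:400],None,fx=5,fy=5,interpolation=cv2.INTER_CUBIC))"
```

```text
t 10.60 p [446.2  364.01 167.88] x [ 0.  0. -1.] yaw_y deg 45.08 F [-0.45 -0.61 -2.48] open 25.5 q [-1.12  0.35  0.4   1.91 -0.17  0.91  0.15]
[466.43 297.74]
```

View pics/s7c.png

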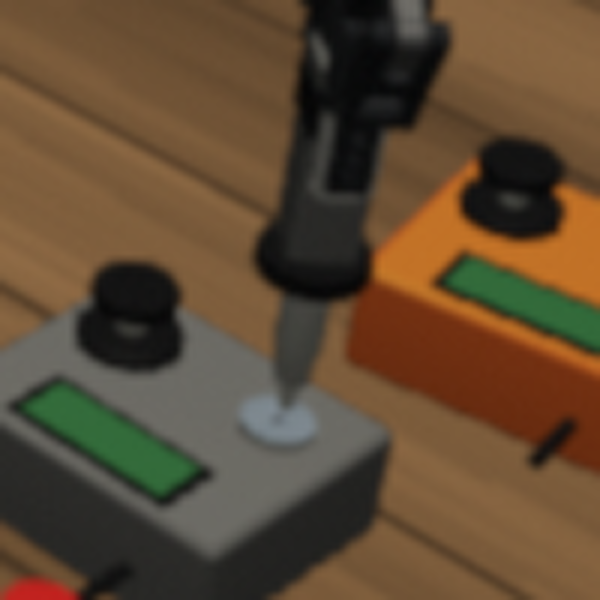

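View pics/w7c.png

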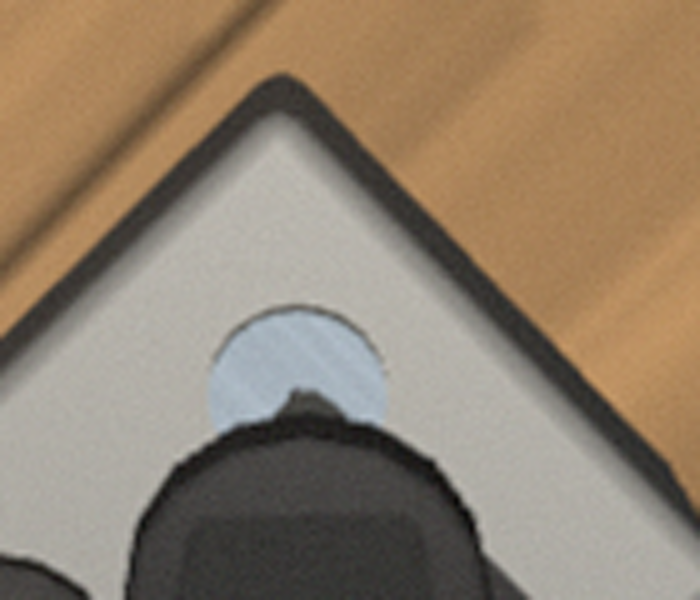

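Request:
apply_moves:
  plan:
    - [1,[-0.5,-1.5,-2],[0,0,0]]
    - [1,[0,0,-1],[0,0,0]]
    - [1,[0,0,-1],[0,0,0]]
    - [1,[0,0,-1],[0,0,0]]
    - [1,[0,0,0],[0,0,0]]
    - [1,[0,0,0],[0,0,0]]
    - [1,[0,0,0],[0,0,0]]
    - [1,[0,0,0],[0,0,0]]

```text
t: 11.37
eef_pos: [445.4, 362.2, 162.1]
eef_rot: [-2.413, 1.571, 3.087]
ft_force: [0.2, 0.3, -2.2]
opening: 25.5
```

```bash
python3 -c "
from h import *
st();
im,c=snap('scene','s8')
cv2.imwrite('pics/s8c.png',cv2.resize(im[230:330,420:520],None,fx=6,fy=6,interpolation=cv2.INTER_CUBIC))"
```

```text
t 11.37 p [445.41 362.19 162.1 ] x [-0.  0. -1.] yaw_y deg 45.09 F [ 0.16  0.35 -2.17] open 25.5 q [-1.12  0.35  0.4   1.92 -0.17  0.9   0.16]
```

View pics/s8c.png

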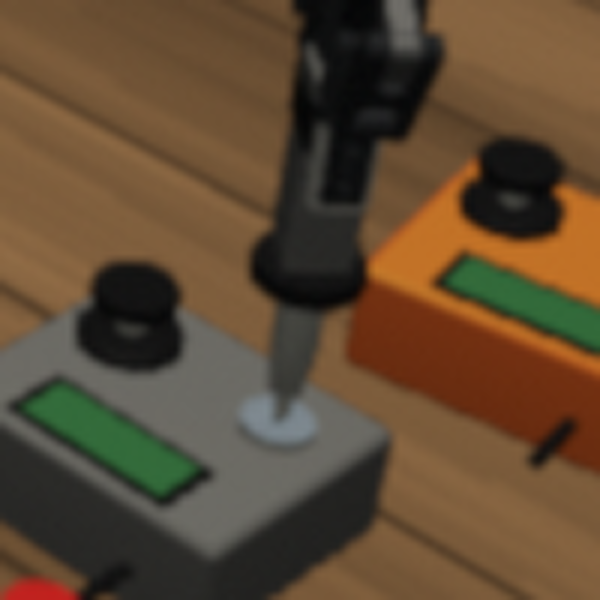

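Request:
apply_moves:
  plan:
    - [1,[0,0,-1],[0,0,0]]
    - [1,[0,0,-1],[0,0,0]]
    - [1,[0,0,-1],[0,0,0]]
    - [1,[0,0,0],[0,0,0]]
    - [1,[0,0,0],[0,0,0]]
    - [1,[0,0,0],[0,0,0]]
    - [1,[0,0,0],[0,0,0]]
    - [1,[0,0,0],[0,0,0]]

```text
t: 12.08
eef_pos: [445.5, 362.2, 159.2]
eef_rot: [1.671, 1.571, 0.888]
ft_force: [0.8, 0.3, 0.7]
opening: 25.9
```

```bash
python3 -c "
from h import *
st()"
```

```text
t 12.08 p [445.45 362.24 159.16] x [ 0.  0. -1.] yaw_y deg 45.09 F [0.82 0.27 0.69] open 25.9 q [-1.12  0.36  0.4   1.92 -0.18  0.89  0.16]
```

Request:
apply_moves:
  plan:
    - [1,[0,0,-1],[0,0,0]]
    - [1,[0,0,-1],[0,0,0]]
    - [1,[0,0,0],[0,0,0]]
    - [1,[0,0,0],[0,0,0]]
    - [1,[0,0,0],[0,0,0]]
    - [1,[0,0,0],[0,0,0]]
    - [1,[0,0,0],[0,0,0]]
    - [1,[0,0,0],[0,0,0]]

```text
t: 12.75
eef_pos: [445.4, 362.2, 157.1]
eef_rot: [2.204, 1.571, 1.42]
ft_force: [-0.3, 0.3, 1.2]
opening: 25.0
```

```bash
python3 -c "
from h import *
for i in range(3):
  st();im,c=snap('scene','s9')
cv2.imwrite('pics/s9c.png',cv2.resize(im[230:330,420:520],None,fx=6,fy=6,interpolation=cv2.INTER_CUBIC))"
```

```text
t 12.75 p [445.42 362.22 157.11] x [ 0.  0. -1.] yaw_y deg 45.09 F [-0.33  0.27  1.19] open 25.0 q [-1.12  0.36  0.4   1.93 -0.18  0.89  0.16]
t 12.80 p [445.43 362.21 157.11] x [ 0.  0. -1.] yaw_y deg 45.09 F [0.79 0.23 1.68] open 24.9 q [-1.12  0.36  0.4   1.93 -0.18  0.89  0.16]
t 12.85 p [445.42 362.2  157.09] x [ 0.  0. -1.] yaw_y deg 45.09 F [0.47 0.73 1.82] open 25.4 q [-1.12  0.36  0.4   1.93 -0.18  0.89  0.16]
```

View pics/s9c.png

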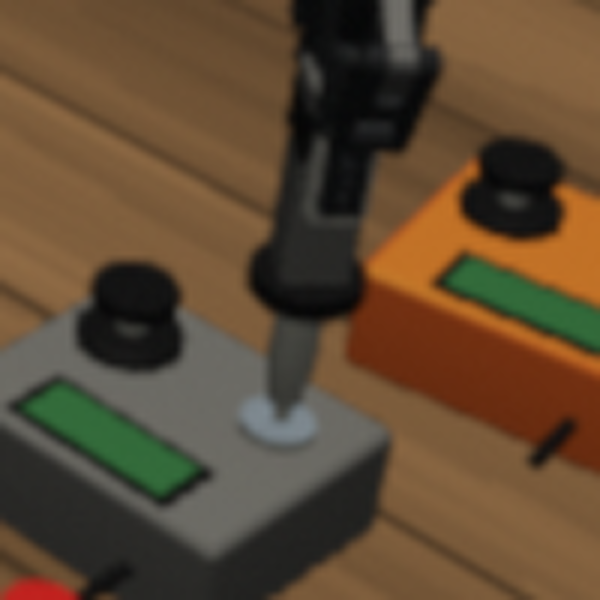

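Request:
apply_moves:
  plan:
    - [1,[0,0,0],[0,0,0]]
    - [1,[0,0,0],[0,0,0]]
    - [1,[0,0,0],[0,0,0]]
    - [1,[0,0,6],[0,0,0]]
    - [1,[0,0,20],[0,0,0]]
    - [1,[0,0,24],[0,0,0]]
    - [1,[5,-15,0],[0,0,0]]
    - [1,[12,-35,0],[0,0,0]]

```text
t: 13.57
eef_pos: [461.2, 315.9, 208.0]
eef_rot: [2.106, 1.568, 1.328]
ft_force: [0.9, -0.6, -2.8]
opening: 25.1
```

Request:
apply_moves:
  plan:
    - [1,[12,-37,0],[0,0,0]]
    - [1,[12,-37,0],[0,0,0]]
    - [1,[12,-37,0],[0,0,0]]
    - [1,[12,-37,0],[0,0,0]]
    - [1,[12,-37,0],[0,0,0]]
    - [1,[12,-37,0],[0,0,0]]
    - [1,[12,-37,0],[0,0,0]]
    - [1,[12,-37,0],[0,0,0]]

```text
t: 14.23
eef_pos: [558.1, 13.9, 207.0]
eef_rot: [-2.638, 1.57, 2.861]
ft_force: [1.8, 1.0, -1.9]
opening: 25.2
```

Request:
apply_moves:
  plan:
    - [1,[12,-37,0],[0,0,0]]
    - [1,[12,-37,0],[0,0,0]]
    - [1,[10,-30,0],[0,0,0]]
    - [1,[6,-20,0],[0,0,0]]
    - [1,[0,0,0],[0,0,0]]
    - [1,[0,0,0],[0,0,0]]
    - [1,[0,0,0],[0,0,0]]
    - [1,[0,0,0],[0,0,0]]

```text
t: 14.9
eef_pos: [598.0, -106.7, 206.9]
eef_rot: [-3.045, 1.57, 2.456]
ft_force: [0.2, 0.0, -1.9]
opening: 25.5
```

```bash
python3 -c "
from h import *
st();snap('wrist','w10');snap('top','t10');snap('scene','s10')"
```

```text
t 14.90 p [ 598.02 -106.75  206.86] x [-0.  0. -1.] yaw_y deg 45.16 F [ 0.21  0.03 -1.94] open 25.5 q [-0.4   0.39  0.6   1.81 -0.25  1.02  1.09]
```

View pics/w10.png

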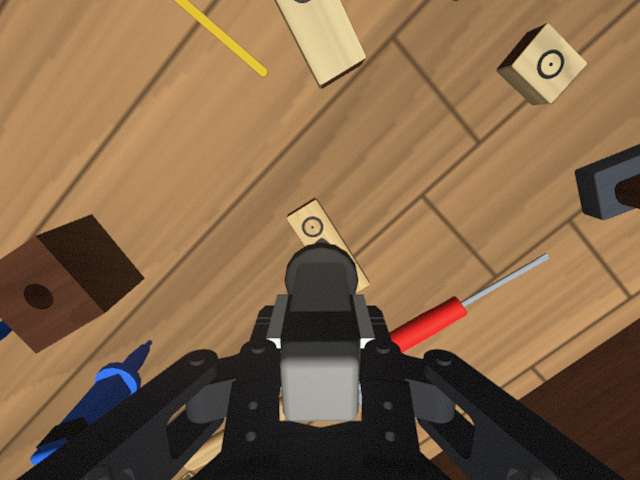

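View pics/t10.png

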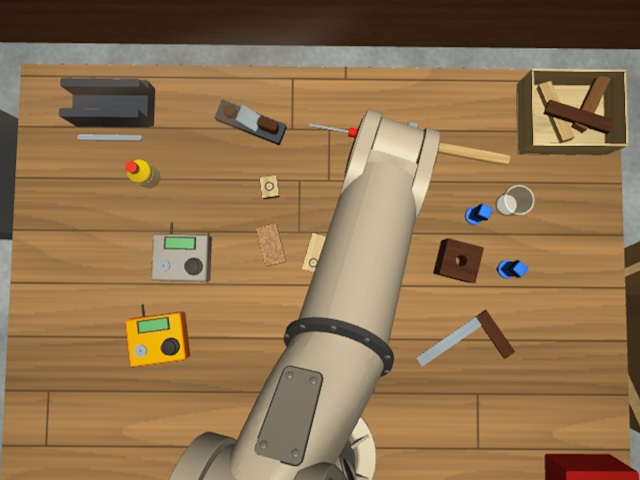

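View pics/s10.png

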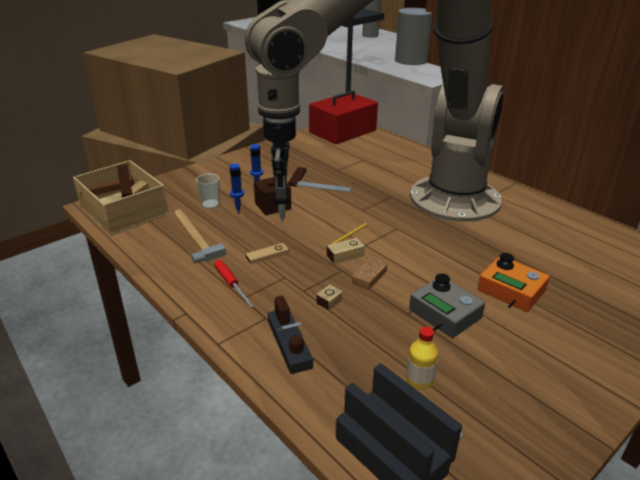

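```bash
python3 - <<'E'
from meas import *
im,c=load('w10')
for b,z,n in zip(rings(im,[(313,227,14),(550,64,16)]),[14,30],'be'): print(n,b, ray(c,b[1],b[2],z) if b else None)
print(ray(c,313,227,14))
E
```

```text
b (3.7722930908203125, 312.1308755874634, 226.52258777618408, 19.091846466064453, 19.848180770874023, 75) [ 600.82 -121.46   14.  ]
e None None
[ 601.79 -121.19   14.  ]
```

Request:
apply_moves:
  plan:
    - [1,[3,-14.7,0],[0,0,0]]
    - [1,[0,0,-15],[0,0,0]]
    - [1,[0,0,-20],[0,0,0]]
    - [1,[0,0,-20],[0,0,0]]
    - [1,[0,0,-15],[0,0,0]]
    - [1,[0,0,-8],[0,0,0]]
    - [1,[0,0,0],[0,0,0]]
    - [1,[0,0,0],[0,0,0]]

```text
t: 15.72
eef_pos: [601.5, -122.4, 129.4]
eef_rot: [-1.655, 1.571, -2.438]
ft_force: [-0.1, -0.1, -1.6]
opening: 25.2
```

```bash
python3 -c "
from h import *
st();
im,c=snap('scene','s11')
cv2.imwrite('pics/s11c.png',cv2.resize(im[190:290,220:320],None,fx=6,fy=6,interpolation=cv2.INTER_CUBIC))"
```

```text
t 15.72 p [ 601.52 -122.37  129.4 ] x [-0. -0. -1.] yaw_y deg 45.11 F [-0.15 -0.11 -1.6 ] open 25.2 q [-0.33  0.49  0.56  1.86 -0.33  0.88  1.18]
```

View pics/s11c.png

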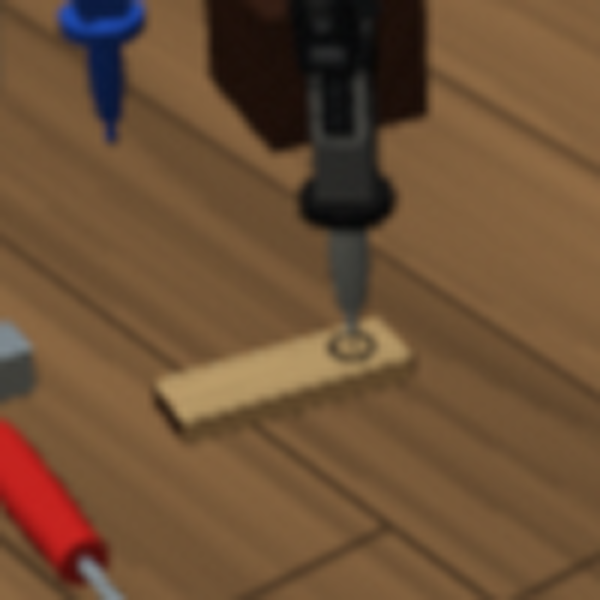

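Request:
apply_moves:
  plan:
    - [1,[0,0.8,-4],[0,0,0]]
    - [1,[0,0,-2],[0,0,0]]
    - [1,[0,0,-1],[0,0,0]]
    - [1,[0,0,-1],[0,0,0]]
    - [1,[0,0,-1],[0,0,0]]
    - [1,[0,0,0],[0,0,0]]
    - [1,[0,0,0],[0,0,0]]
    - [1,[0,0,0],[0,0,0]]

```text
t: 16.43
eef_pos: [601.5, -121.7, 120.2]
eef_rot: [0.834, 1.571, 0.05]
ft_force: [0.3, -0.4, -0.8]
opening: 25.4
```

```bash
python3 -c "
from h import *
st()"
```

```text
t 16.43 p [ 601.49 -121.74  120.21] x [ 0.  0. -1.] yaw_y deg 45.09 F [ 0.25 -0.36 -0.84] open 25.4 q [-0.32  0.5   0.55  1.87 -0.34  0.87  1.18]
```

Request:
apply_moves:
  plan:
    - [1,[0,0,-1.5],[0,0,0]]
    - [1,[0,0,-1.5],[0,0,0]]
    - [1,[0,0,-0.3],[0,0,0]]
    - [1,[0,0,0],[0,0,0]]
    - [1,[0,0,0],[0,0,0]]
    - [1,[0,0,0],[0,0,0]]
    - [1,[0,0,0],[0,0,0]]
    - [1,[0,0,0],[0,0,0]]

```text
t: 17.1
eef_pos: [601.4, -121.7, 116.8]
eef_rot: [0.552, 1.571, -0.231]
ft_force: [0.7, -0.0, 1.3]
opening: 25.2
```

```bash
python3 -c "
from h import *
for i in range(4):
  st();im,c=snap('scene','s12')
cv2.imwrite('pics/s12c.png',cv2.resize(im[190:290,220:320],None,fx=6,fy=6,interpolation=cv2.INTER_CUBIC))"
```

```text
t 17.10 p [ 601.44 -121.73  116.83] x [ 0. -0. -1.] yaw_y deg 45.09 F [ 0.71 -0.03  1.33] open 25.2 q [-0.32  0.5   0.55  1.87 -0.34  0.86  1.19]
t 17.15 p [ 601.45 -121.69  116.82] x [ 0.  0. -1.] yaw_y deg 45.09 F [ 0.32 -0.06  1.18] open 25.0 q [-0.32  0.5   0.55  1.87 -0.34  0.86  1.19]
t 17.20 p [ 601.47 -121.7   116.82] x [ 0. -0. -1.] yaw_y deg 45.09 F [0.59 0.15 1.99] open 25.5 q [-0.32  0.5   0.55  1.87 -0.34  0.86  1.19]
t 17.25 p [ 601.44 -121.73  116.81] x [ 0. -0. -1.] yaw_y deg 45.09 F [0.16 0.13 1.67] open 25.7 q [-0.32  0.5   0.55  1.87 -0.34  0.86  1.19]
```

View pics/s12c.png

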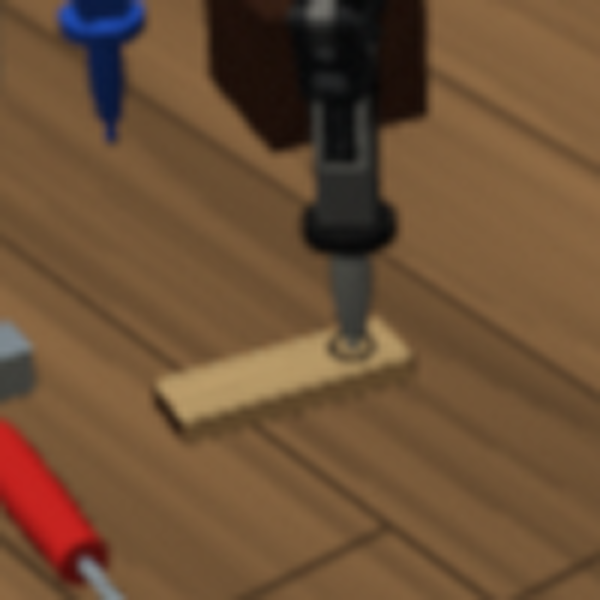

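Request:
apply_moves:
  plan:
    - [1,[0,0,0],[0,0,0]]
    - [1,[0,0,0],[0,0,0]]
    - [1,[0,0,0],[0,0,0]]
    - [1,[0,0,6],[0,0,0]]
    - [1,[0,0,20],[0,0,0]]
    - [1,[0,0,30],[0,0,0]]
    - [1,[0,0,20],[0,0,0]]
    - [1,[-10,10,0],[0,0,0]]

```text
t: 17.97
eef_pos: [593.7, -114.0, 197.0]
eef_rot: [0.536, 1.565, -0.25]
ft_force: [0.0, 0.1, -1.4]
opening: 25.3
```

Request:
apply_moves:
  plan:
    - [1,[-25,20,0],[0,0,0]]
    - [1,[-25,20,0],[0,0,0]]
    - [1,[-25,20,0],[0,0,0]]
    - [1,[-25,20,0],[0,0,0]]
    - [1,[-18,16,0],[0,0,0]]
    - [1,[-8,8,0],[0,0,0]]
    - [1,[0,0,0],[0,0,0]]
    - [1,[0,0,0],[0,0,0]]

```text
t: 18.63
eef_pos: [465.3, -7.5, 193.1]
eef_rot: [1.872, 1.57, 1.089]
ft_force: [0.3, -0.8, -1.9]
opening: 25.4
```

```bash
python3 -c "
from h import *
st();snap('wrist','w13');snap('top','t13');snap('scene','s13')"
```

```text
t 18.63 p [465.27  -7.46 193.14] x [ 0.  0. -1.] yaw_y deg 45.15 F [ 0.3  -0.83 -1.85] open 25.4 q [-0.67  0.13  0.6   2.13 -0.09  0.91  0.77]
```

View pics/w13.png

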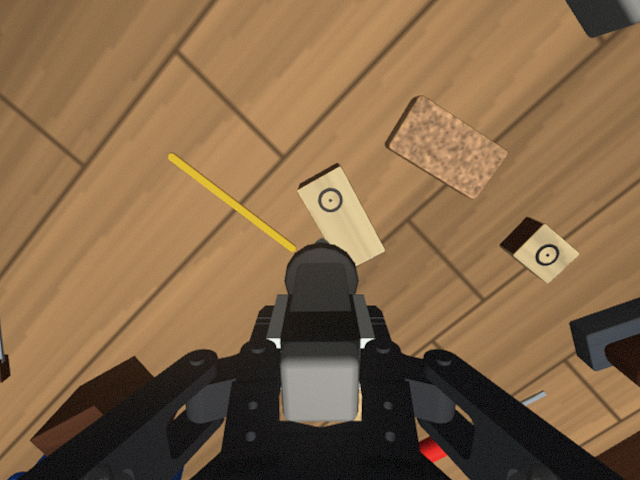

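View pics/t13.png

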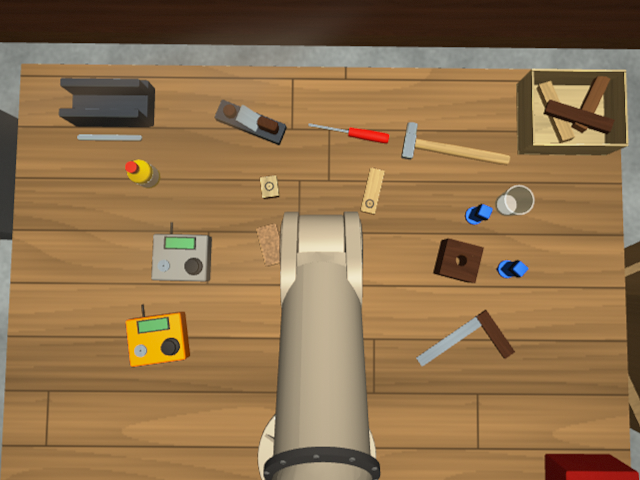

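```bash
python3 - <<'E'
from meas import *
im,c=load('w13')
for b,z,n in zip(rings(im,[(330,200,16),(547,255,16)]),[34,30],'ce'): print(n,b, ray(c,b[1],b[2],z) if b else None)
print(ray(c,330.5,200.5,34),ray(c,547.5,255,30))
E
```

```text
c (3.5795440673828125, 329.94859504699707, 199.62384796142578, 23.773513793945312, 23.895496368408203, 115) [455.54  13.88  34.  ]
e (2.2134933471679688, 546.7986869812012, 254.52200031280518, 19.039714813232422, 23.954139709472656, 70) [638.27 121.9   30.  ]
[456.45  13.67  34.  ] [639.15 122.1   30.  ]
```

Request:
apply_moves:
  plan:
    - [1,[-4,11,0],[0,0,0]]
    - [1,[-5.3,10,0],[0,0,0]]
    - [1,[0,0,-12],[0,0,0]]
    - [1,[0,0,-18],[0,0,0]]
    - [1,[0,0,-12],[0,0,0]]
    - [1,[0,0,-5],[0,0,0]]
    - [1,[0,0,0],[0,0,0]]
    - [1,[0,0,0],[0,0,0]]

```text
t: 19.45
eef_pos: [456.4, 12.7, 145.9]
eef_rot: [-1.3, 1.57, -2.085]
ft_force: [0.1, 0.6, -2.2]
opening: 25.5
```

```bash
python3 -c "
from h import *
st();
im,c=snap('scene','s14')
cv2.imwrite('pics/s14c.png',cv2.resize(im[190:290,300:400],None,fx=6,fy=6,interpolation=cv2.INTER_CUBIC))"
```

```text
t 19.45 p [456.42  12.72 145.94] x [-0. -0. -1.] yaw_y deg 45.03 F [ 0.14  0.58 -2.2 ] open 25.5 q [-0.68  0.19  0.57  2.19 -0.15  0.79  0.78]
```

View pics/s14c.png

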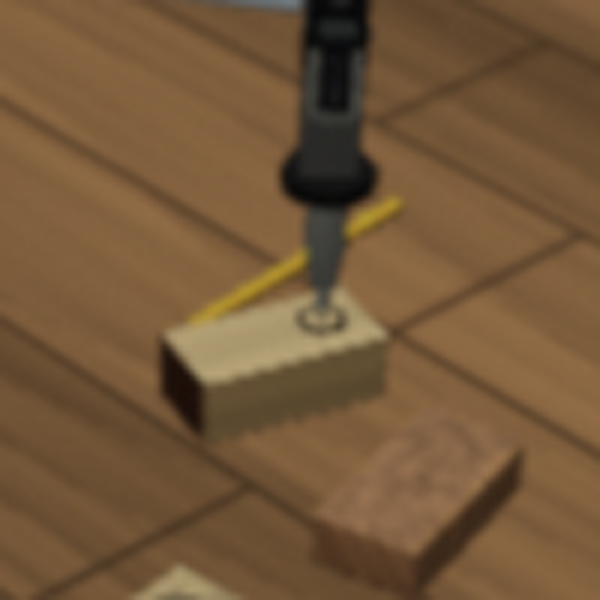

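Aligned. I'll press to TCP z of about 137.

Request:
apply_moves:
  plan:
    - [1,[-0.4,0.8,-3],[0,0,0]]
    - [1,[0,0,-2],[0,0,0]]
    - [1,[0,0,-1.5],[0,0,0]]
    - [1,[0,0,-1],[0,0,0]]
    - [1,[0,0,0],[0,0,0]]
    - [1,[0,0,0],[0,0,0]]
    - [1,[0,0,0],[0,0,0]]
    - [1,[0,0,0],[0,0,0]]

```text
t: 20.17
eef_pos: [455.9, 14.1, 138.4]
eef_rot: [1.092, 1.57, 0.308]
ft_force: [1.1, 1.5, 0.6]
opening: 25.2
```

```bash
python3 -c "
from h import *
st()"
```

```text
t 20.17 p [455.91  14.13 138.42] x [ 0.  0. -1.] yaw_y deg 45.09 F [1.14 1.49 0.63] open 25.2 q [-0.67  0.21  0.57  2.2  -0.16  0.77  0.78]
```

Request:
apply_moves:
  plan:
    - [1,[0,0,-1.4],[0,0,0]]
    - [1,[0,0,0],[0,0,0]]
    - [1,[0,0,0],[0,0,0]]
    - [1,[0,0,0],[0,0,0]]
    - [1,[0,0,0],[0,0,0]]
    - [1,[0,0,0],[0,0,0]]
    - [1,[0,0,0],[0,0,0]]
    - [1,[0,0,0],[0,0,0]]

```text
t: 20.83
eef_pos: [455.8, 14.1, 136.9]
eef_rot: [0.964, 1.571, 0.18]
ft_force: [3.1, 2.3, 2.1]
opening: 25.5
```

```bash
python3 -c "
from h import *
for i in range(4):
  st();im,c=snap('scene','s15')
cv2.imwrite('pics/s15c.png',cv2.resize(im[190:290,300:400],None,fx=6,fy=6,interpolation=cv2.INTER_CUBIC))"
```

```text
t 20.83 p [455.77  14.08 136.9 ] x [ 0.  0. -1.] yaw_y deg 45.09 F [3.14 2.26 2.1 ] open 25.5 q [-0.67  0.21  0.57  2.2  -0.16  0.77  0.79]
t 20.88 p [455.77  14.1  136.9 ] x [ 0.  0. -1.] yaw_y deg 45.09 F [2.03 1.03 1.28] open 25.5 q [-0.67  0.21  0.57  2.2  -0.16  0.77  0.79]
t 20.93 p [455.75  14.09 136.9 ] x [ 0.  0. -1.] yaw_y deg 45.09 F [1.1  0.73 2.07] open 25.5 q [-0.67  0.21  0.57  2.2  -0.16  0.77  0.79]
t 20.98 p [455.68  14.05 136.88] x [-0. -0. -1.] yaw_y deg 45.09 F [2.13 1.45 1.48] open 25.1 q [-0.67  0.21  0.57  2.2  -0.16  0.77  0.79]
```

View pics/s15c.png

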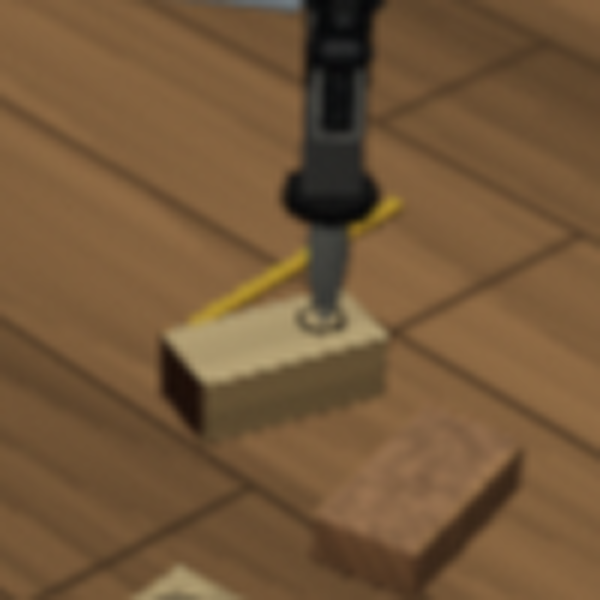

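Request:
apply_moves:
  plan:
    - [1,[0,0,0],[0,0,0]]
    - [1,[0,0,0],[0,0,0]]
    - [1,[0,0,0],[0,0,0]]
    - [1,[0,0,6],[0,0,0]]
    - [1,[0,0,20],[0,0,0]]
    - [1,[0,0,30],[0,0,0]]
    - [1,[12,7,0],[0,0,0]]
    - [1,[28,16,0],[0,0,0]]

```text
t: 21.7
eef_pos: [494.2, 35.7, 194.7]
eef_rot: [2.203, 1.569, 1.417]
ft_force: [0.8, -1.0, -1.3]
opening: 25.3
```

Request:
apply_moves:
  plan:
    - [1,[30,15,0],[0,0,0]]
    - [1,[30,15,0],[0,0,0]]
    - [1,[30,15,0],[0,0,0]]
    - [1,[25,14,0],[0,0,0]]
    - [1,[15,10,0],[0,0,0]]
    - [1,[0,0,0],[0,0,0]]
    - [1,[0,0,0],[0,0,0]]
    - [1,[0,0,0],[0,0,0]]

```text
t: 22.37
eef_pos: [624.8, 105.3, 192.6]
eef_rot: [-1.885, 1.569, -2.669]
ft_force: [0.6, 0.3, -1.9]
opening: 25.9
```

```bash
python3 -c "
from h import *
st();snap('wrist','w16');snap('top','t16');snap('scene','s16')"
```

```text
t 22.37 p [624.79 105.32 192.59] x [-0. -0. -1.] yaw_y deg 45.05 F [ 0.65  0.34 -1.88] open 25.9 q [-0.67  0.44  0.54  1.76 -0.26  1.01  0.75]
```

View pics/w16.png

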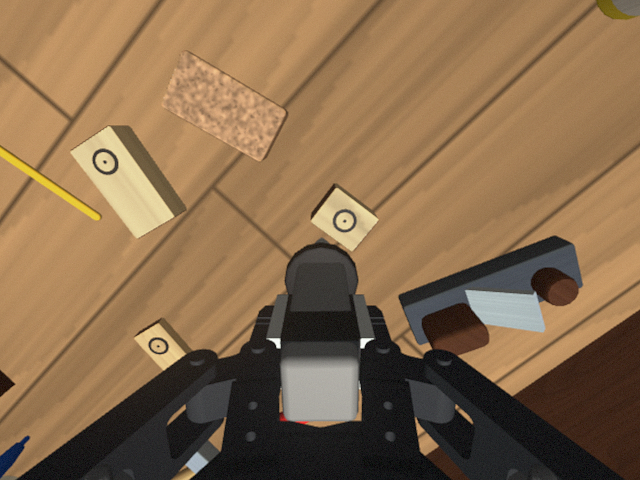

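View pics/s16.png

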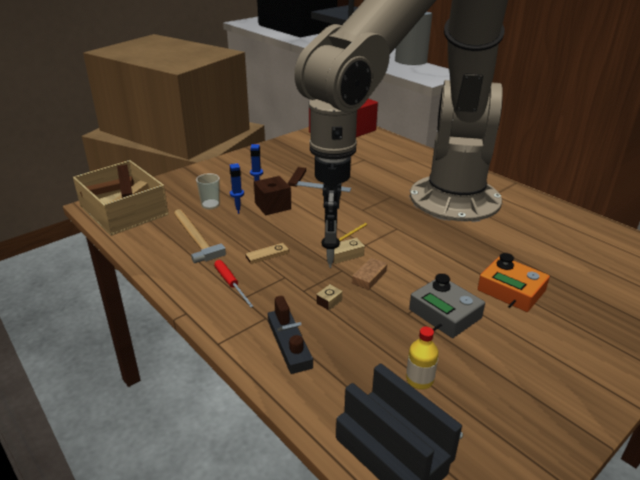

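```bash
python3 - <<'E'
from meas import *
im,c=load('w16')
for b,z,n in zip(rings(im,[(344,220,16),(105,161,16),(158,346,14)]),[30,34,14],'ecb'): print(n,b, ray(c,b[1],b[2],z) if b else None)
print(ray(c,344.5,221,30))
E
```

```text
e (11.911300659179688, 344.313196182251, 220.30071640014648, 23.116641998291016, 23.890945434570312, 140) [638.25 121.97  30.  ]
c None None
b (4.693641662597656, 158.06317043304443, 345.4764652252197, 15.40102767944336, 19.365819931030273, 70) [ 600.91 -120.9    14.  ]
[638.85 121.64  30.  ]
```

Request:
apply_moves:
  plan:
    - [1,[7,8,0],[0,0,0]]
    - [1,[6.7,8.6,0],[0,0,0]]
    - [1,[0,0,-12],[0,0,0]]
    - [1,[0,0,-18],[0,0,0]]
    - [1,[0,0,-14],[0,0,0]]
    - [1,[0,0,-6],[0,0,0]]
    - [1,[0,0,0],[0,0,0]]
    - [1,[0,0,0],[0,0,0]]

```text
t: 23.18
eef_pos: [639.4, 122.5, 142.7]
eef_rot: [-1.751, 1.57, -2.535]
ft_force: [-0.1, -0.4, -2.0]
opening: 25.6
```

```bash
python3 -c "
from h import *
st();
im,c=snap('scene','s17')
cv2.imwrite('pics/s17c.png',cv2.resize(im[230:330,280:380],None,fx=6,fy=6,interpolation=cv2.INTER_CUBIC))"
```

```text
t 23.18 p [639.35 122.49 142.67] x [-0. -0. -1.] yaw_y deg 45.08 F [-0.1  -0.39 -1.98] open 25.6 q [-0.66  0.52  0.5   1.76 -0.3   0.94  0.76]
```

View pics/s17c.png

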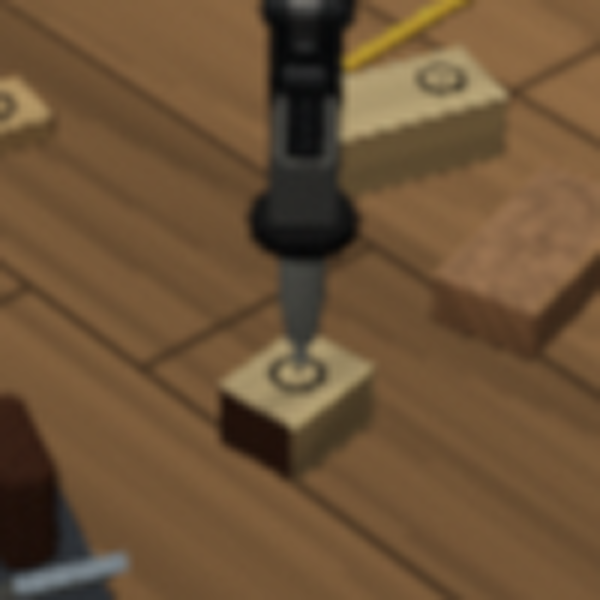

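Request:
apply_moves:
  plan:
    - [1,[-0.6,-0.5,-3],[0,0,0]]
    - [1,[0,0,-2],[0,0,0]]
    - [1,[0,0,-1.5],[0,0,0]]
    - [1,[0,0,-1.5],[0,0,0]]
    - [1,[0,0,0],[0,0,0]]
    - [1,[0,0,0],[0,0,0]]
    - [1,[0,0,0],[0,0,0]]
    - [1,[0,0,0],[0,0,0]]

```text
t: 23.9
eef_pos: [638.9, 122.2, 135.1]
eef_rot: [1.046, 1.571, 0.263]
ft_force: [-0.4, -0.4, 0.0]
opening: 25.3
```

```bash
python3 -c "
from h import *
st()"
```

```text
t 23.90 p [638.94 122.2  135.06] x [ 0.  0. -1.] yaw_y deg 45.09 F [-0.39 -0.38  0.04] open 25.3 q [-0.65  0.53  0.5   1.77 -0.31  0.92  0.76]
```

Request:
apply_moves:
  plan:
    - [1,[0,0,-1],[0,0,0]]
    - [1,[0,0,-1.1],[0,0,0]]
    - [1,[0,0,0],[0,0,0]]
    - [1,[0,0,0],[0,0,0]]
    - [1,[0,0,0],[0,0,0]]
    - [1,[0,0,0],[0,0,0]]
    - [1,[0,0,0],[0,0,0]]
    - [1,[0,0,0],[0,0,0]]

```text
t: 24.57
eef_pos: [638.9, 122.2, 132.8]
eef_rot: [1.238, 1.571, 0.454]
ft_force: [0.9, 0.3, 1.1]
opening: 25.5
```

```bash
python3 -c "
from h import *
for i in range(4):
  st();im,c=snap('scene','s18')
cv2.imwrite('pics/s18c.png',cv2.resize(im[230:330,280:380],None,fx=6,fy=6,interpolation=cv2.INTER_CUBIC))"
```

```text
t 24.57 p [638.85 122.22 132.81] x [ 0.  0. -1.] yaw_y deg 45.09 F [0.95 0.34 1.06] open 25.5 q [-0.65  0.53  0.5   1.77 -0.31  0.92  0.76]
t 24.62 p [638.84 122.19 132.81] x [ 0.  0. -1.] yaw_y deg 45.09 F [0.38 0.99 1.86] open 25.6 q [-0.65  0.53  0.5   1.77 -0.31  0.92  0.76]
t 24.67 p [638.87 122.19 132.84] x [ 0.  0. -1.] yaw_y deg 45.09 F [0.69 0.61 1.64] open 25.3 q [-0.65  0.53  0.5   1.77 -0.31  0.92  0.76]
t 24.72 p [638.83 122.24 132.8 ] x [ 0.  0. -1.] yaw_y deg 45.09 F [ 1.56 -0.09  1.92] open 25.6 q [-0.65  0.53  0.5   1.77 -0.31  0.92  0.76]
```

View pics/s18c.png

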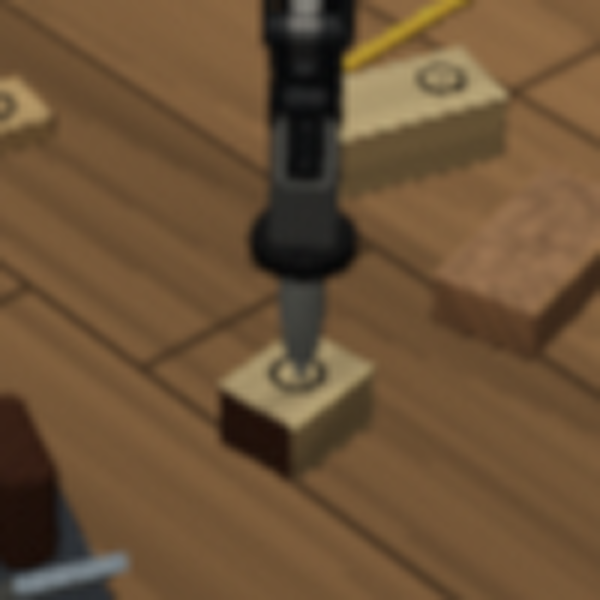

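Request:
apply_moves:
  plan:
    - [1,[0,0,0],[0,0,0]]
    - [1,[0,0,0],[0,0,0]]
    - [1,[0,0,0],[0,0,0]]
    - [1,[0,0,6],[0,0,0]]
    - [1,[0,0,22],[0,0,0]]
    - [1,[0,0,32],[0,0,0]]
    - [1,[-8,10,18],[0,0,0]]
    - [1,[-22,27,0],[0,0,0]]

```text
t: 25.43
eef_pos: [612.1, 155.2, 215.1]
eef_rot: [0.753, 1.565, -0.037]
ft_force: [0.5, 0.4, -3.6]
opening: 25.7
```

Request:
apply_moves:
  plan:
    - [1,[-24,30,0],[0,0,0]]
    - [1,[-24,30,0],[0,0,0]]
    - [1,[-24,30,0],[0,0,0]]
    - [1,[-24,30,0],[0,0,0]]
    - [1,[-24,30,0],[0,0,0]]
    - [1,[-22,26,0],[0,0,0]]
    - [1,[-14,18,0],[0,0,0]]
    - [1,[-7,8,0],[0,0,0]]

```text
t: 26.1
eef_pos: [442.9, 364.0, 210.7]
eef_rot: [-2.402, 1.569, 3.101]
ft_force: [1.0, -0.0, -1.3]
opening: 25.5
```

Request:
apply_moves:
  plan:
    - [1,[0,0,0],[0,0,0]]
    - [1,[0,0,-15],[0,0,0]]
    - [1,[0,0,-12],[0,0,0]]
    - [1,[0,0,0],[0,0,0]]
    - [1,[0,0,0],[0,0,0]]
    - [1,[0,0,0],[0,0,0]]
    - [1,[0,0,0],[0,0,0]]
    - [1,[0,0,0],[0,0,0]]

```text
t: 26.77
eef_pos: [446.2, 361.1, 184.3]
eef_rot: [1.72, 1.57, 0.936]
ft_force: [-0.1, -0.4, -2.0]
opening: 25.3
```

```bash
python3 -c "
from h import *
st()"
```

```text
t 26.77 p [446.15 361.15 184.28] x [ 0.  0. -1.] yaw_y deg 45.07 F [-0.09 -0.43 -2.03] open 25.3 q [-1.17  0.33  0.46  1.91 -0.18  0.94  0.17]
```

Now to (445.4, 362.2), z 165.

Request:
apply_moves:
  plan:
    - [1,[-0.7,1.2,0],[0,0,0]]
    - [1,[0,0,-10],[0,0,0]]
    - [1,[0,0,-9],[0,0,0]]
    - [1,[0,0,0],[0,0,0]]
    - [1,[0,0,0],[0,0,0]]
    - [1,[0,0,0],[0,0,0]]
    - [1,[0,0,0],[0,0,0]]
    - [1,[0,0,0],[0,0,0]]

```text
t: 27.43
eef_pos: [445.2, 362.4, 165.0]
eef_rot: [1.612, 1.571, 0.828]
ft_force: [-0.4, 0.4, -1.5]
opening: 25.3
```

```bash
python3 -c "
from h import *
st();im,c=snap('scene','s19')
cv2.imwrite('pics/s19c.png',cv2.resize(im[230:330,420:520],None,fx=6,fy=6,interpolation=cv2.INTER_CUBIC))"
```

```text
t 27.43 p [445.22 362.44 164.97] x [ 0.  0. -1.] yaw_y deg 45.09 F [-0.4   0.39 -1.48] open 25.3 q [-1.16  0.36  0.45  1.92 -0.2   0.91  0.18]
```

View pics/s19c.png

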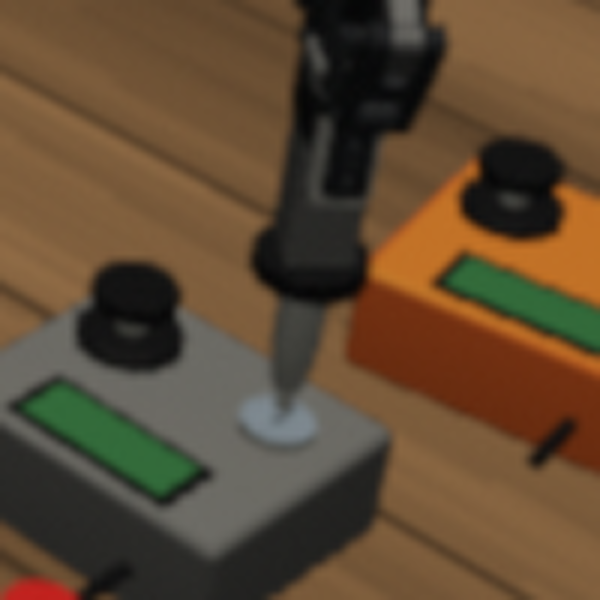

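Request:
apply_moves:
  plan:
    - [1,[0.1,-0.2,-2],[0,0,0]]
    - [1,[0,0,-1.5],[0,0,0]]
    - [1,[0,0,-1.5],[0,0,0]]
    - [1,[0,0,-1],[0,0,0]]
    - [1,[0,0,0],[0,0,0]]
    - [1,[0,0,0],[0,0,0]]
    - [1,[0,0,0],[0,0,0]]
    - [1,[0,0,0],[0,0,0]]

```text
t: 28.15
eef_pos: [445.3, 362.2, 158.9]
eef_rot: [1.835, 1.571, 1.051]
ft_force: [0.7, 0.9, 0.2]
opening: 25.7
```

Request:
apply_moves:
  plan:
    - [1,[0,0,-1],[0,0,0]]
    - [1,[0,0,-0.8],[0,0,0]]
    - [1,[0,0,0],[0,0,0]]
    - [1,[0,0,0],[0,0,0]]
    - [1,[0,0,0],[0,0,0]]
    - [1,[0,0,0],[0,0,0]]
    - [1,[0,0,0],[0,0,0]]
    - [1,[0,0,0],[0,0,0]]

```text
t: 28.82
eef_pos: [445.2, 362.2, 157.0]
eef_rot: [1.912, 1.571, 1.129]
ft_force: [0.9, -0.3, 1.6]
opening: 25.7
```

```bash
python3 -c "
from h import *
for i in range(4):
  st();im,c=snap('scene','s20')
cv2.imwrite('pics/s20c.png',cv2.resize(im[230:330,420:520],None,fx=6,fy=6,interpolation=cv2.INTER_CUBIC))"
```

```text
t 28.82 p [445.22 362.22 157.03] x [ 0.  0. -1.] yaw_y deg 45.09 F [ 0.92 -0.34  1.61] open 25.7 q [-1.16  0.37  0.45  1.93 -0.2   0.89  0.18]
t 28.87 p [445.23 362.24 157.02] x [ 0.  0. -1.] yaw_y deg 45.09 F [-0.54  0.46  1.6 ] open 25.2 q [-1.16  0.37  0.45  1.93 -0.2   0.89  0.18]
t 28.92 p [445.2  362.22 157.  ] x [-0.  0. -1.] yaw_y deg 45.09 F [ 0.72 -1.18  2.5 ] open 25.4 q [-1.16  0.37  0.45  1.93 -0.2   0.89  0.18]
t 28.97 p [445.24 362.18 156.99] x [ 0.  0. -1.] yaw_y deg 45.09 F [-0.02 -0.14  1.15] open 25.3 q [-1.16  0.37  0.45  1.93 -0.2   0.89  0.18]
```

View pics/s20c.png

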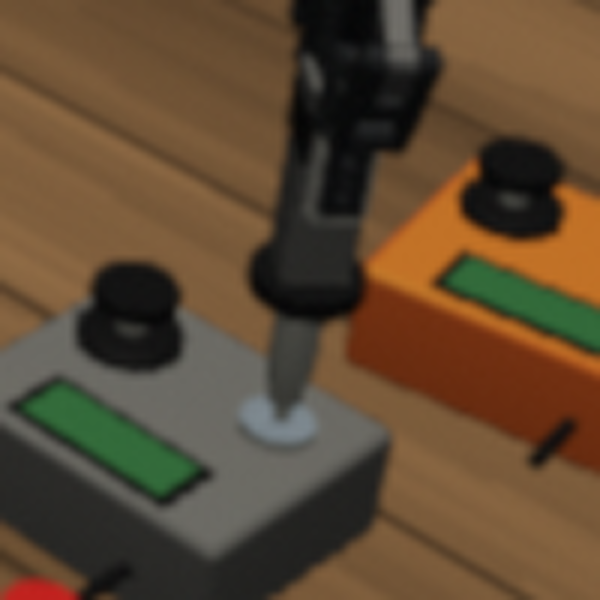

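Request:
apply_moves:
  plan:
    - [1,[0,0,0],[0,0,0]]
    - [1,[0,0,0],[0,0,0]]
    - [1,[0,0,0],[0,0,0]]
    - [1,[0,0,7],[0,0,0]]
    - [1,[0,0,22],[0,0,0]]
    - [1,[0,0,30],[0,0,0]]
    - [1,[1,-15,16],[0,0,0]]
    - [1,[1,-35,0],[0,0,0]]

```text
t: 29.68
eef_pos: [447.7, 316.0, 235.3]
eef_rot: [1.674, 1.566, 0.895]
ft_force: [0.0, 0.1, -2.2]
opening: 25.6
```

Request:
apply_moves:
  plan:
    - [1,[1,-38,0],[0,0,0]]
    - [1,[1,-38,0],[0,0,0]]
    - [1,[1,-38,0],[0,0,0]]
    - [1,[1,-38,0],[0,0,0]]
    - [1,[1,-38,0],[0,0,0]]
    - [1,[1,-38,0],[0,0,0]]
    - [1,[1,-38,0],[0,0,0]]
    - [1,[1,-38,0],[0,0,0]]

```text
t: 30.35
eef_pos: [454.5, 6.3, 232.3]
eef_rot: [2.763, 1.57, 1.979]
ft_force: [0.9, -0.1, -2.2]
opening: 25.4
```

Request:
apply_moves:
  plan:
    - [1,[1,-38,0],[0,0,0]]
    - [1,[1,-38,0],[0,0,0]]
    - [1,[1,-38,0],[0,0,0]]
    - [1,[1,-38,0],[0,0,0]]
    - [1,[1,-38,0],[0,0,0]]
    - [1,[1,-38,0],[0,0,0]]
    - [1,[1,-38,0],[0,0,0]]
    - [1,[1,-30,0],[0,0,0]]

```text
t: 31.02
eef_pos: [462.4, -290.5, 232.2]
eef_rot: [-2.113, 1.571, -2.898]
ft_force: [1.3, 1.3, -1.5]
opening: 25.4
```

Request:
apply_moves:
  plan:
    - [1,[0,-20,0],[0,0,0]]
    - [1,[0,-10,0],[0,0,0]]
    - [1,[0,0,0],[0,0,0]]
    - [1,[0,0,0],[0,0,0]]
    - [1,[0,0,0],[0,0,0]]
    - [1,[0,0,0],[0,0,0]]
    - [1,[0,0,0],[0,0,0]]
    - [1,[0,0,0],[0,0,0]]

```text
t: 31.68
eef_pos: [463.5, -316.9, 232.1]
eef_rot: [1.796, 1.57, 1.014]
ft_force: [0.3, 0.5, -1.9]
opening: 25.7
```

```bash
python3 -c "
from h import *
st()"
```

```text
t 31.68 p [ 463.52 -316.94  232.07] x [ 0.  0. -1.] yaw_y deg 45.16 F [ 0.25  0.51 -1.94] open 25.7 q [-0.23  0.33  0.89  1.9  -0.3   1.05  1.57]
```

Request:
apply_moves:
  plan:
    - [1,[-0.2,-12.8,0],[0,0,0]]
    - [1,[0,0,-10],[0,0,0]]
    - [1,[0,0,-15],[0,0,0]]
    - [1,[0,0,-13],[0,0,0]]
    - [1,[0,0,0],[0,0,0]]
    - [1,[0,0,0],[0,0,0]]
    - [1,[0,0,0],[0,0,0]]
    - [1,[0,0,0],[0,0,0]]

```text
t: 32.35
eef_pos: [463.3, -330.8, 194.5]
eef_rot: [0.326, 1.57, -0.458]
ft_force: [0.6, 0.3, -1.1]
opening: 25.6
```

```bash
python3 -c "
from h import *
st();im,c=snap('scene','s21')
cv2.imwrite('pics/s21c.png',cv2.resize(im[110:230,210:330],None,fx=5,fy=5,interpolation=cv2.INTER_CUBIC));im,c=snap('wrist','w21')
cv2.imwrite('pics/w21c.png',cv2.resize(im[160:310,240:400],None,fx=4,fy=4,interpolation=cv2.INTER_CUBIC))"
```

```text
t 32.35 p [ 463.28 -330.76  194.55] x [ 0. -0. -1.] yaw_y deg 45.09 F [ 0.62  0.34 -1.08] open 25.6 q [-0.16  0.39  0.86  1.92 -0.35  0.98  1.64]
```

View pics/s21c.png

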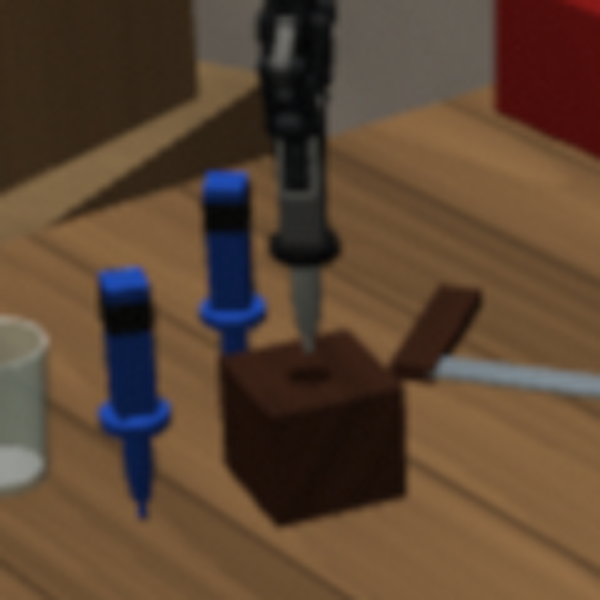

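View pics/w21c.png

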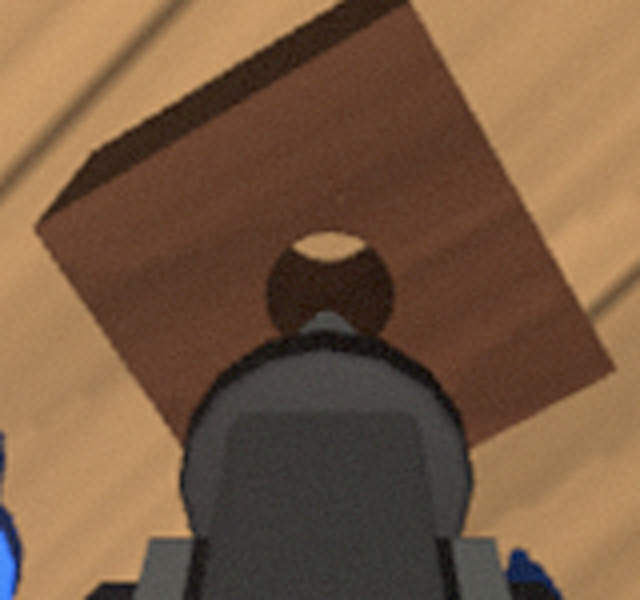

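Request:
apply_moves:
  plan:
    - [1,[0.2,1,0],[0,0,0]]
    - [1,[0,0,-8],[0,0,0]]
    - [1,[0,0,-10],[0,0,0]]
    - [1,[0,0,-12],[0,0,0]]
    - [1,[0,0,-12],[0,0,0]]
    - [1,[0,0,-10],[0,0,0]]
    - [1,[0,0,0],[0,0,0]]
    - [1,[0,0,0],[0,0,0]]

```text
t: 33.12
eef_pos: [462.6, -329.7, 141.2]
eef_rot: [-2.516, 1.569, 2.983]
ft_force: [-1.4, -0.5, -2.2]
opening: 25.1
```

```bash
python3 -c "
from h import *
st()"
```

```text
t 33.12 p [ 462.64 -329.67  141.17] x [-0.  0. -1.] yaw_y deg 45.06 F [-1.38 -0.51 -2.18] open 25.1 q [-0.11  0.46  0.8   1.97 -0.42  0.89  1.7 ]
```

Request:
apply_moves:
  plan:
    - [1,[0.5,0,-8],[0,0,0]]
    - [1,[0,0,-7],[0,0,0]]
    - [1,[0,0,-5],[0,0,0]]
    - [1,[0,0,-2],[0,0,0]]
    - [1,[0,0,-1],[0,0,0]]
    - [1,[0,0,0],[0,0,0]]
    - [1,[0,0,0],[0,0,0]]
    - [1,[0,0,0],[0,0,0]]

```text
t: 33.78
eef_pos: [463.8, -329.7, 119.2]
eef_rot: [0.23, 1.57, -0.554]
ft_force: [-0.2, -0.5, -1.8]
opening: 25.3
```

```bash
python3 -c "
from h import *
st()"
```

```text
t 33.78 p [ 463.82 -329.75  119.23] x [ 0. -0. -1.] yaw_y deg 45.09 F [-0.15 -0.54 -1.79] open 25.3 q [-0.09  0.49  0.77  1.98 -0.45  0.85  1.72]
```

Just above seating, so I'll press down 1.5 mm.

Request:
apply_moves:
  plan:
    - [1,[0,0,-0.5],[0,0,0]]
    - [1,[0,0,-0.5],[0,0,0]]
    - [1,[0,0,-0.5],[0,0,0]]
    - [1,[0,0,0],[0,0,0]]
    - [1,[0,0,0],[0,0,0]]
    - [1,[0,0,0],[0,0,0]]
    - [1,[0,0,0],[0,0,0]]
    - [1,[0,0,0],[0,0,0]]

```text
t: 34.45
eef_pos: [464.0, -329.7, 118.3]
eef_rot: [1.027, 1.57, 0.243]
ft_force: [-3.7, 2.4, 15.8]
opening: 25.4
```

```bash
python3 -c "
from h import *
st()"
```

```text
t 34.45 p [ 464.   -329.74  118.3 ] x [ 0.  0. -1.] yaw_y deg 45.09 F [-3.7   2.4  15.76] open 25.4 q [-0.09  0.49  0.77  1.98 -0.46  0.85  1.72]
```

Request:
apply_moves:
  plan:
    - [0.65,[0,0,0.3],[0,0,0]]
    - [0.6,[0,0,0],[0,0,0]]
    - [0.5,[0,0,0],[0,0,0]]
    - [0.4,[0,0,0],[0,0,0]]
    - [0.4,[0,0,0],[0,0,0]]
    - [0.4,[0,0,0],[0,0,0]]
    - [0.4,[0,0,8],[0,0,0]]
    - [0.4,[0,0,12],[0,0,0]]

```text
t: 35.12
eef_pos: [463.1, -329.4, 137.8]
eef_rot: [-2.611, 1.569, 2.888]
ft_force: [-0.0, 0.4, -0.2]
opening: 51.3
```

```bash
python3 -c "
from h import *
st();snap('wrist','w22')"
```

```text
t 35.12 p [ 463.14 -329.42  137.79] x [-0.  0. -1.] yaw_y deg 45.08 F [-0.02  0.42 -0.2 ] open 51.3 q [-0.11  0.47  0.8   1.97 -0.43  0.88  1.7 ]
```

View pics/w22.png

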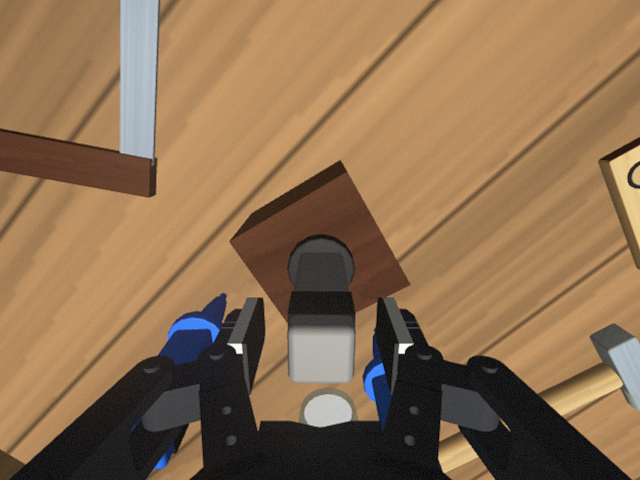

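Released and seated. Now I'll lift away and travel to the plunger.

Request:
apply_moves:
  plan:
    - [0.4,[0,0,15],[0,0,0]]
    - [0.4,[0,0,25],[0,0,0]]
    - [0.4,[0,0,30],[0,0,0]]
    - [0.4,[0,0,25],[0,0,0]]
    - [1,[0,15,10],[0,0,0]]
    - [1,[-1,30,0],[0,0,0]]
    - [1,[-1,38,0],[0,0,0]]
    - [1,[-1,38,0],[0,0,0]]

```text
t: 35.83
eef_pos: [460.3, -208.1, 243.5]
eef_rot: [0.646, 1.57, -0.14]
ft_force: [1.2, 0.6, -0.1]
opening: 2.7
```

Request:
apply_moves:
  plan:
    - [1,[-1,38,0],[0,0,0]]
    - [1,[-1,38,0],[0,0,0]]
    - [1,[-1,38,0],[0,0,0]]
    - [1,[-1,38,0],[0,0,0]]
    - [1,[-1,38,0],[0,0,0]]
    - [1,[-1,38,0],[0,0,0]]
    - [1,[-1,38,0],[0,0,0]]
    - [1,[-1,38,0],[0,0,0]]

```text
t: 36.5
eef_pos: [452.5, 97.1, 243.8]
eef_rot: [1.659, 1.569, 0.875]
ft_force: [1.6, -0.8, 0.3]
opening: -0.3
```

Request:
apply_moves:
  plan:
    - [1,[-1,38,0],[0,0,0]]
    - [1,[-1,38,0],[0,0,0]]
    - [1,[-1,38,0],[0,0,0]]
    - [1,[-2,38,0],[0,0,0]]
    - [1,[-2,25,0],[0,0,0]]
    - [1,[-2,18,0],[0,0,0]]
    - [1,[0,0,0],[0,0,0]]
    - [1,[0,0,0],[0,0,0]]

```text
t: 37.17
eef_pos: [443.8, 290.3, 243.0]
eef_rot: [-0.216, 1.57, -0.999]
ft_force: [0.3, -0.1, 0.0]
opening: -0.2
```

```bash
python3 -c "
from h import *
st()
snap('scene','s23')"
```

```text
t 37.17 p [443.76 290.34 243.04] x [ 0. -0. -1.] yaw_y deg 45.12 F [ 0.3  -0.06  0.03] open -0.2 q [-1.17  0.19  0.54  1.94 -0.11  1.04  0.21]
```

View pics/s23.png

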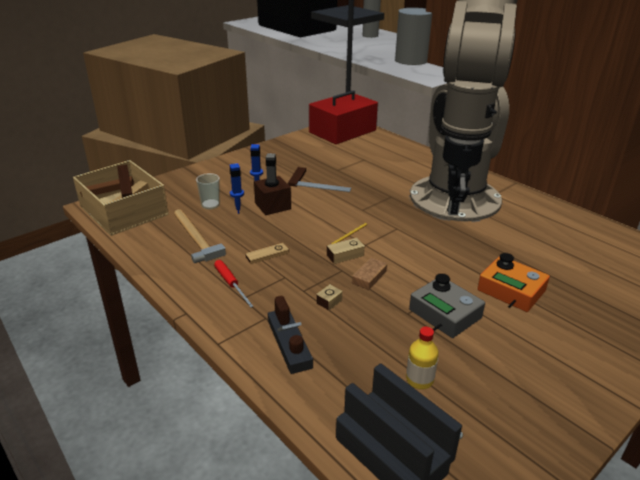

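Request:
apply_moves:
  plan:
    - [1,[0.3,1.7,-15],[0,0,0]]
    - [1,[0,0,-35],[0,0,0]]
    - [1,[0,0,-38],[0,0,0]]
    - [1,[0,0,-38],[0,0,0]]
    - [1,[0,0,-25],[0,0,0]]
    - [1,[0,0,-10],[0,0,0]]
    - [1,[0,0,0],[0,0,0]]
    - [1,[0,0,0],[0,0,0]]

```text
t: 37.88
eef_pos: [444.8, 291.4, 82.8]
eef_rot: [0.997, 1.57, 0.211]
ft_force: [-0.2, -0.0, 1.1]
opening: 0.1
```

Request:
apply_moves:
  plan:
    - [1,[0,0,-5],[0,0,0]]
    - [1,[0,0,-5],[0,0,0]]
    - [1,[0,0,-4],[0,0,0]]
    - [1,[0,0,-3],[0,0,0]]
    - [1,[0,0,-1],[0,0,0]]
    - [1,[0,0,0],[0,0,0]]
    - [1,[0,0,0],[0,0,0]]
    - [1,[0,0,0],[0,0,0]]

```text
t: 38.55
eef_pos: [445.0, 292.8, 64.4]
eef_rot: [1.449, 1.568, 0.665]
ft_force: [3.8, 0.6, 6.8]
opening: -0.1
```

```bash
python3 -c "
from h import *
st()"
```

```text
t 38.55 p [445.   292.78  64.44] x [ 0.  0. -1.] yaw_y deg 45.09 F [3.78 0.56 6.76] open -0.1 q [-1.06  0.45  0.45  2.08 -0.31  0.67  0.37]
```

Not quite at the stop yet. I'll go 2 mm further, then release.

Request:
apply_moves:
  plan:
    - [1,[0,0,-1],[0,0,0]]
    - [1,[0,0,-1],[0,0,0]]
    - [1,[0,0,0],[0,0,0]]
    - [1,[0,0,0],[0,0,0]]
    - [1,[0,0,0],[0,0,0]]
    - [1,[0,0,0],[0,0,0]]
    - [1,[0,0,0],[0,0,0]]
    - [1,[0,0,0],[0,0,0]]

```text
t: 39.22
eef_pos: [445.2, 292.9, 63.6]
eef_rot: [1.741, 1.568, 0.956]
ft_force: [-3.6, -2.2, 35.5]
opening: 0.4
```

```bash
python3 -c "
from h import *
st()"
```

```text
t 39.22 p [445.21 292.93  63.63] x [ 0.  0. -1.] yaw_y deg 45.07 F [-3.65 -2.21 35.52] open 0.4 q [-1.06  0.45  0.44  2.08 -0.31  0.67  0.37]
```

At the stop (63.6 mm, 35 N, same as the first press). Releasing.

Request:
apply_moves:
  plan:
    - [1,[0,0,6],[0,0,0]]
    - [1,[0,0,12],[0,0,0]]
    - [1,[0,0,25],[0,0,0]]
    - [1,[0,0,30],[0,0,0]]
    - [1,[0,0,35],[0,0,0]]
    - [1,[0,0,30],[0,0,0]]
    - [1,[0,0,20],[0,0,0]]
    - [1,[0,0,0],[0,0,0]]

```text
t: 39.88
eef_pos: [445.2, 292.9, 224.1]
eef_rot: [1.715, 1.565, 0.931]
ft_force: [0.6, 0.9, -0.3]
opening: -0.4
```

```bash
python3 -c "
from h import *
st();im,_=snap('scene','s25');snap('top','t25')
a=cv2.resize(im[130:260,200:400],None,fx=3.5,fy=3.5,interpolation=cv2.INTER_CUBIC);cv2.imwrite('pics/s25c.png',a)"
```

```text
t 39.88 p [445.16 292.88 224.08] x [ 0.  0. -1.] yaw_y deg 45.08 F [ 0.62  0.86 -0.32] open -0.4 q [-1.18  0.21  0.55  1.96 -0.14  1.    0.22]
```

View pics/s25c.png

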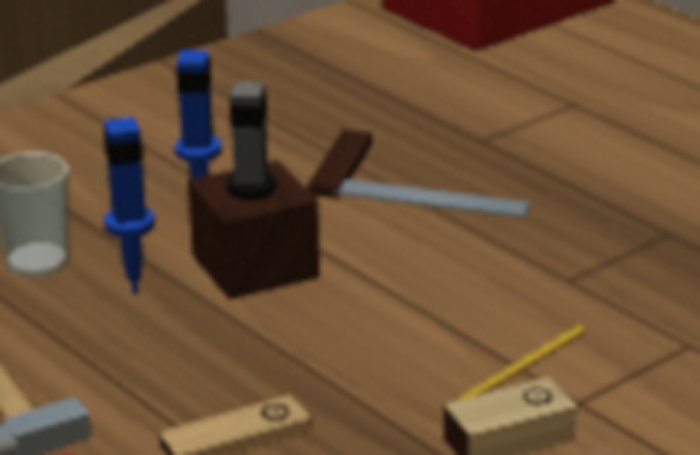

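View pics/t25.png

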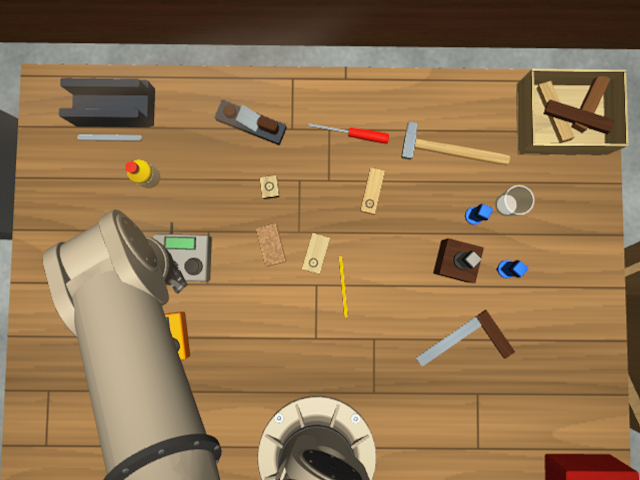

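View pics/s25.png

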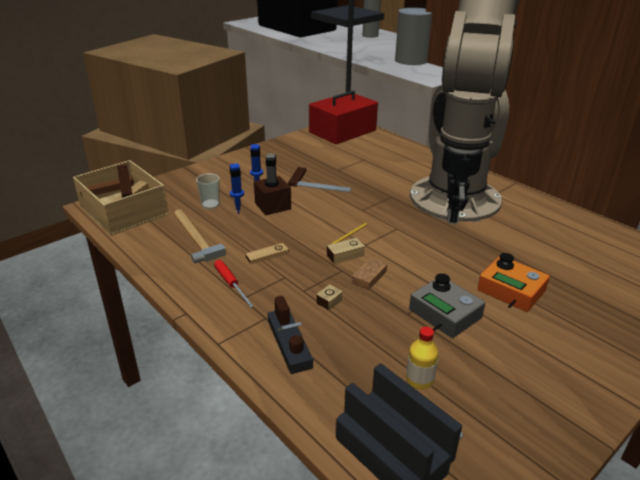

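The probe is home in the holder (top view, 462,260), the plunger is up, and the blanks haven't moved. I'm handing in.

```bash
python3 -c "
from h import *
print(robot.hand_in())"
```

```text
the job is handed in; nothing more can be done
None
```

I finished the job in about 40 s of the 192 s allowed and handed it in; no verdict is reported. I pressed the plunger, then touched the reference pad, blanks b, c and e (the only three present), and the pad again. Then I put the probe back in its holder, let go, and pressed the plunger a second time.

- **Plunger:** both presses ended at the stop, at about 12.4 mm with a 34–35 N reading, with the fingers shut. I let it up each time.
- **Tip touches:** each touch sat 4.3–4.7 mm into the 9 mm travel, judged from wrist force (3.6–3.9 N) and height. Each was held for roughly 0.8 s or more. Pictures showed the tip within about 1–2 mm of the pad's dot or the ring's centre.
- **Probe:** the flange came down on the holder with about 16 N before release. The last pictures show it upright and home.
- **Blanks and other things:** in the last pictures the blanks lie where they were at the start and nothing else has moved.
- **Disagreements:** the scene camera put fixed points 3–8 mm off from the other two views. I took positions from the top and wrist cameras, which agreed to about 1–1.5 mm except on the plunger head. There they differed by about 6 mm, so I used a middle value. No other check failed, and I saw no blank knocked aside.

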